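# Assemble, shut and load the hinged glass press mould

## Task

Make the press mould ready. With the loose half still standing well open, slide it along the bench until its knuckle is seated over the fixed half's knuckle, push the thin hinge pin down through both knuckles until its flange is home, and then swing the loose half fully shut against the fixed half. Finish with every glass rod from the wooden rack standing end-down in a bore of the fixed half, one to a bore and right down, the mould shut and pinned, and the glass beaker left alone.

Things in the scene. Friction and masses are not known exactly. Their poses are not given: they have to be found in the camera images.
- mould: Fixed half of a dark steel press mould, bolted to the bench. Origin: on the vertical hinge axis at bench height. In its frame the block spans x 0 to 60, y 30 to 170, height 55 mm; its parting face is the plane x = 0, facing -x; a 6 mm high foot runs behind it. At the origin stands the lower knuckle, a ring 26 mm outside, 13 mm bore, 20 mm high, bored down to the bench.
- hinge (a point): On the hinge axis, 46 mm above the bench: where half_knuckle lies when seated. Around +x of it stands a V-shaped seat, two 8 mm walls 42 mm high at 45 degrees, meeting at +x and open towards the mould's -x; the loose half's round knuckle pushed into it towards +x is centred over the lower knuckle. The +y wall ends at x = 0, the -y wall at about x = -12, y = -30 mm. Axes as the mould's.
- bore0 (a point): Centre of the mouth of rod bore 0, on top of the fixed half, 55 mm above the bench. The bore is square, 16 by 16 mm, 40 mm deep with a flat floor (15 mm above the bench). The four bores stand in a row along the mould's y, 34 mm apart, 30 mm behind the parting face.
- bore1 (a point): Centre of the mouth of rod bore 1, on top of the fixed half, 55 mm above the bench. The bore is square, 16 by 16 mm, 40 mm deep with a flat floor (15 mm above the bench). The four bores stand in a row along the mould's y, 34 mm apart, 30 mm behind the parting face.
- bore2 (a point): Centre of the mouth of rod bore 2, on top of the fixed half, 55 mm above the bench. The bore is square, 16 by 16 mm, 40 mm deep with a flat floor (15 mm above the bench). The four bores stand in a row along the mould's y, 34 mm apart, 30 mm behind the parting face.
- bore3 (a point): Centre of the mouth of rod bore 3, on top of the fixed half, 55 mm above the bench. The bore is square, 16 by 16 mm, 40 mm deep with a flat floor (15 mm above the bench). The four bores stand in a row along the mould's y, 34 mm apart, 30 mm behind the parting face.
- half: Loose mould half, dark steel, 0.7 kg, standing on the bench, held by friction alone. Its frame coincides with the mould's when seated and shut. Origin: its knuckle's axis at bench height. Block: x -41 (outside) to -1 (parting face), y 30 to 165, z 0 to 52 mm. Yaw relative to the mould's: 0 shut, positive open; at +1.57 its block points along the mould's -x. It shuts clockwise seen from above.
- half_knuckle (a point): Top centre of the loose half's knuckle: a ring 26 mm outside, 13 mm bore, from 22 to 46 mm above the bench, so that it passes over the lower knuckle. A neck 14 mm wide (half's x -17 to -3) joins it to the block. Pinned, it has about 3 mm of play.
- half_mid (a point): Centre of the top of the loose half's block (52 mm above the bench); its sides can be gripped across 40 mm along the half's x.
- half_end (a point): Centre of the loose half's far end face, 165 mm from the knuckle axis, 26 mm above the bench; at x -21 in the half's frame.
- pin: Thin steel hinge pin. Origin: underside of its tip; z up along it. Shank 10 mm in diameter, 42 mm long, its last 10 mm tapering to 4 mm; flange 24 mm in diameter (z 42 to 46); round grip 16 mm in diameter (z 46 to 80). It starts hanging by its flange in the pin stand, origin 8 mm above the bench. Home in the hinge, its flange rests on half_knuckle and its origin is 4 mm above the bench.
- pin_hole (a point): Centre of the mouth of the thin pin's hole (square, 14 mm, right through) in the wooden pin stand: a fixed block 60 by 110 by 50 mm; the point is on its top, 50 mm above the bench, 27 mm off its middle. Its other hole, 54 mm away, holds a thicker pin (18 mm shank, 32 mm flange, same grip) that does not fit the hinge and is not needed.
- rack: Wooden rod rack, fixed, 165 (x) by 50 (y) by 45 mm high; origin: centre of its underside. Four square 16 mm holes along its x, 40 mm apart (at x -60, -20, 20, 60), 30 mm deep.
- rod0: Amber glass rod, 12 mm in diameter, 120 mm long, about 35 g, upright in a hole of the rack at the start (origin 15 mm above the bench); all rods are alike, and only some are present. Origin: centre of its lower end, z up along it. Down in a bore its origin is 15 mm above the bench, its top 135 mm.
- rod1: Amber glass rod, 12 mm in diameter, 120 mm long, about 35 g, upright in a hole of the rack at the start (origin 15 mm above the bench); all rods are alike, and only some are present. Origin: centre of its lower end, z up along it. Down in a bore its origin is 15 mm above the bench, its top 135 mm.
- rod2: Amber glass rod, 12 mm in diameter, 120 mm long, about 35 g, upright in a hole of the rack at the start (origin 15 mm above the bench); all rods are alike, and only some are present. Origin: centre of its lower end, z up along it. Down in a bore its origin is 15 mm above the bench, its top 135 mm.
- rod3: Amber glass rod, 12 mm in diameter, 120 mm long, about 35 g, upright in a hole of the rack at the start (origin 15 mm above the bench); all rods are alike, and only some are present. Origin: centre of its lower end, z up along it. Down in a bore its origin is 15 mm above the bench, its top 135 mm.
- beaker: Glass beaker, 72 mm across and 85 mm high, standing on the bench to the right of the mould. Origin: centre of its underside. To be left alone.
Mind the look-alikes: they are no part of the job. Leave any red or yellow look-alike of the half alone.

How it is judged:
On the way, in this order (a step that is already met when the one before it is completed fails the run):
1. the loose half's knuckle is seated over the fixed knuckle, the half standing open (horizontal distance between half_knuckle and hinge below 0.004 m and angle between the x axis of half and the x axis of mould, either way round above 0.5 rad), for 0.2 s.
2. the thin pin is home through both knuckles, the half still open (horizontal distance between pin and hinge below 0.006 m and height (world z) of pin below 0.01 m and angle between pin's own z axis and vertical below 0.15 rad and horizontal distance between half_knuckle and hinge below 0.005 m and height (world z) of half_knuckle below 0.056 m and angle between the x axis of half and the x axis of mould, either way round above 0.5 rad), for 0.2 s.
3. the loose half is swung shut on its pin (horizontal distance between pin and hinge below 0.006 m and height (world z) of pin below 0.01 m and angle between pin's own z axis and vertical below 0.15 rad and horizontal distance between half_knuckle and hinge below 0.005 m and height (world z) of half_knuckle below 0.056 m and angle between the x axis of half and the x axis of mould, either way round below 0.06 rad and y of half_end in the frame of mould above 0.15 m and x of half_end in the frame of mould above -0.032 m and angle between half's own z axis and vertical below 0.06 rad), for 0.2 s.
At the end, for the whole second after the job is handed in: Pin home and upright (within 6 mm of the hinge axis, tip below 10 mm) through the loose half's knuckle; loose half shut (0.06 rad) and at rest; every rod present upright in a bore (within 7 mm of its centre, lower end below 22 mm) (all of step 3 and (horizontal distance between rod0 and bore0 below 0.007 m or horizontal distance between rod0 and bore1 below 0.007 m or horizontal distance between rod0 and bore2 below 0.007 m or horizontal distance between rod0 and bore3 below 0.007 m) and height (world z) of each of rod0, rod1, rod2, rod3 below 0.022 m and angle between each of rod0, rod1, rod2, rod3's own z axis and vertical below 0.15 rad and (horizontal distance between rod1 and bore0 below 0.007 m or horizontal distance between rod1 and bore1 below 0.007 m or horizontal distance between rod1 and bore2 below 0.007 m or horizontal distance between rod1 and bore3 below 0.007 m) and (horizontal distance between rod2 and bore0 below 0.007 m or horizontal distance between rod2 and bore1 below 0.007 m or horizontal distance between rod2 and bore2 below 0.007 m or horizontal distance between rod2 and bore3 below 0.007 m) and (horizontal distance between rod3 and bore0 below 0.007 m or horizontal distance between rod3 and bore1 below 0.007 m or horizontal distance between rod3 and bore2 below 0.007 m or horizontal distance between rod3 and bore3 below 0.007 m) and linear speed of each of half, pin below 0.02 m/s); the robot touches nothing.
It fails at once if the beaker is knocked over or pushed more than 4 cm (angle between beaker's own z axis and vertical above 0.4 rad or distance of beaker from where it was at the start of the episode above 0.04 m).
Of rod0, rod1, rod2, rod3 only 2 to 4 are there at a start; the rules pass over those that are not, and their reading is None.
At some moment in a run one of half may be knocked a few centimetres aside while the robot is not near it.
It also fails if it takes over 210 s, if anything falls off the work surface, if the arm or the gripper's body presses on something with over 40 N, if the wrist force passes 120 N, or if a joint passes its speed limit or range.

## Robot

A 7-joint arm with a two-finger parallel gripper is mounted at the origin on the work surface. World frame = base frame: x ahead of the robot, y to its left, z up, the work surface at z = 0. Lengths are in m, angles in rad, forces in N, time in s.
With the tool pointing down it reaches from about 0.4 to 0.875 m from the base axis. Payload 6.5 kg.
Tool frame: the origin (TCP) lies between the finger pads; the fingertips stand arm.tip_extent ahead of it and the grasp point (between the pads) lies 3 mm ahead of it (arm.tip_extent is the distance from the TCP to the fingertips, in m); z points along the fingers, y is the line along which they close (so a half turn about z gives the same grasp; the last joint's range is limited). The gripper opens to 88 mm and grips with 3 to 60 N. Pads are 18 mm wide; open, the fingers measure 123 mm over their backs; the gripper's body (75 mm by 187 mm) begins 45 mm behind the grasp point.
Start: joints at [1.101, 0.536, -0.004, 1.538, 0.003, 1.067, -0.071], TCP at [0.255, -0.598, 0.261] pointing down, gripper open.
Joint ranges: [-2.7, 2.7], [-0.37, 2.16], [-1.27, 1.26], [0.24, 2.4], [-1.31, 4.45], [0.19, 1.91], [-2.76, 2.76]. Speed limits (rad/s): [2.39, 2.39, 3.14, 3.14, 3.14, 3.14, 3.14].

## Interface

Orientations are given as a rotation vector (axis times angle).
In Python, from plant import arm, viewer gives the robot as it stands.
- The arm moves only by the tool apply_moves, never from a script. Its argument "deltas" is a list of rows, each an object of numbers: "x", "y", "z": the shift along the tool's x, y, z in mm; "twist": the turn about the tool's z in degrees; "hand": the opening, from -1 (shut) to 1 (fully open). A call has 1 to 12 rows; each row is the pose to reach, as a shift and turn from the pose commanded when the call began, along the tool's axes at that moment; what a row does not reach only later rows make up. A row lasts 1/10 s, in which the tool goes at most 50 mm and 8.59 degrees, less where a joint would pass 70% of its speed; a pose out of reach is approached as far as the arm can. A call with a gripper value outside its range is refused whole. The fingers move at their own pace and stop on an object; "newtons" is the grip in N (left out, the last holds). Time passes only in rows, so rows that repeat a pose let the fingers close. It gives the time, the measured TCP pose, the force, the opening and the grip force at its end, in the units of the state.
- arm.get_obs(): the state, without advancing time (a new reading comes with each control period).
- viewer.grab_frame(name): name is "side" or "top"; returns a dict with "frame" (384x512x3 uint8, red, green, blue), "fx", "fy", "cx", "cy" (pixels), "extrinsics" (4x4, takes a point from world to camera coordinates). Camera axes: x right, y down, z forward; pixel columns grow to the right and rows downward; lengths in m; the calibration is good to about 2 mm. A picture is of the moment at which its call begins. There is no depth.
- arm.sign_off(): hands the job in; it is judged then, once.
The state is a dict: "clock": time; "q": joint angles; "qd": joint speeds; "effort": joint torques, N m; "position": TCP position; "tcp_rot": TCP orientation; "ft_force": force on the tool from outside, world axes, zero at the start; "torque": the same for the moment, N m; "opening": opening from 0.0 (shut) to 1.0 (fully open); "grip_force": force on a finger pad.
Only numpy, scipy, OpenCV 4.12 (cv2) and the standard library are available. Lean on these libraries where they do the work, as an engineer would, in place of code of your own. Each camera call takes 0.05 s, during which the arm holds its last target. There are 200 camera calls.

## Working session

There is one attempt and no reset: what is moved stays moved. The work goes in short steps, Python scripts to look and compute and a tool call to move; the robot and the scene stay as the last step left them, time stands still between calls to the robot, and variables do not carry over. Pictures are saved under pics/ and viewed, at most 14 in all, crops included, and the job is handed in when it is done.

Besides the shell and the picture viewer there is one more tool, called after ">>>" as name([rows], argument=value, ...), one row to a line, values as JSON. apply_moves: Moves the arm, as the interface text tells. Its arguments: {"type":"object","properties":{"deltas":{"type":"array"},"newtons":{"type":"number"}},"required":["deltas"]}

```bash
mkdir -p pics; ls; cat > h.py <<'E'
import numpy as np, cv2
from plant import arm, viewer
def grab(n, save=None):
    f=viewer.grab_frame(n)
    if save: cv2.imwrite('pics/'+save, f['frame'][:,:,::-1])
    return f
E
python3 - <<'E'
from h import *
np.set_printoptions(precision=4,suppress=True)
for n in ('top','side'):
    f=grab(n,n+'0.png'); print(n,f['fx'],f['fy'],f['cx'],f['cy']); print(f['extrinsics'])
    np.savez(n+'.npz',**{k:f[k] for k in ('frame','fx','fy','cx','cy','extrinsics')})
o=arm.get_obs(); print(o, arm.tip_extent)
E
```

```text
pics
top 463.564419572997 463.564419572997 249.919754535243 189.8033042936273
[[-0.     -1.     -0.0011  0.0084]
 [-0.9784  0.0003 -0.2066  0.5297]
 [ 0.2066  0.001  -0.9784  1.1269]
 [ 0.      0.      0.      1.    ]]
side 364.44587137209305 364.44587137209305 257.7557161445171 190.4563411355668
[[-0.8884 -0.459  -0.0107  0.4864]
 [-0.2818  0.5634 -0.7767  0.2058]
 [ 0.3625 -0.6869 -0.6298  0.8098]
 [ 0.      0.      0.      1.    ]]
{'clock': 0.1, 'q': array([ 1.1008,  0.5371, -0.0045,  1.5388,  0.0026,  1.0673, -0.0712]), 'qd': array([ 0.0007, -0.0025,  0.0009, -0.0016,  0.0016, -0.0012, -0.0019]), 'effort': array([  0.0039, -57.207 ,   0.9936, -25.223 ,  -0.0564,   0.0135,
         0.    ]), 'position': array([ 0.2552, -0.5972,  0.2599]), 'tcp_rot': array([-3.0763, -0.6299,  0.0007]), 'ft_force': array([ 0.1049, -0.8899, -0.298 ]), 'torque': array([0.0076, 0.0261, 0.0275]), 'grip_force': 0.0, 'opening': 0.9991151093673606} 0.022
```

View pics/top0.png

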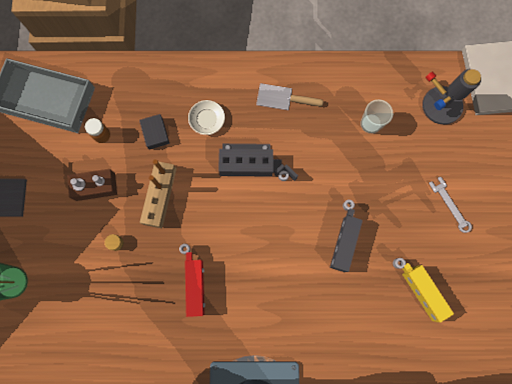

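View pics/side0.png

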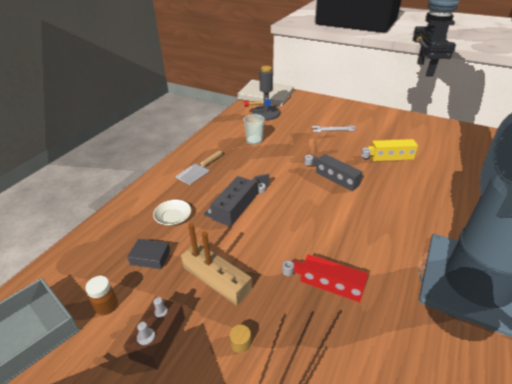

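Top view: fixed half at about (246,160) with its knuckle near (284,175); the dark loose half is at (346,240) with its knuckle at (349,205), pointing towards the robot. The rack is at (157,195) with two rods at its far end, and the pin stand at (91,182). I'll enlarge these for measuring.

```bash
cat > crop.py <<'E'
import numpy as np, cv2
def crop(n,u0,v0,w,h,s,step):
    im=np.load(n+'.npz')['frame'][:,:,::-1]
    c=cv2.resize(im[v0:v0+h,u0:u0+w],None,fx=s,fy=s,interpolation=cv2.INTER_CUBIC)
    c=cv2.convertScaleAbs(c,alpha=1.4,beta=15)
    for u in range(-(-u0//step)*step,u0+w,step):
        x=int((u-u0+.5)*s); cv2.line(c,(x,0),(x,6),(0,255,0),1); cv2.putText(c,str(u),(x+1,16),0,.35,(0,255,0),1)
    for v in range(-(-v0//step)*step,v0+h,step):
        y=int((v-v0+.5)*s); cv2.line(c,(0,y),(6,y),(0,255,0),1); cv2.putText(c,str(v),(7,y+4),0,.35,(0,255,0),1)
    return c
E
python3 - <<'E'
from crop import *
a=crop('top',212,138,100,50,4,10)   #400x200
b=crop('top',322,192,50,85,4,10)    #200x340
c=crop('top',60,155,120,75,4,10)    #480x300
o=np.zeros((600,800,3),np.uint8)
o[:200,:400]=a; o[:340,410:610]=b; o[:0]=0
o[220:300+220,0:400]=c[:, :400]; 
cv2.imwrite('pics/topc.png',o)
a=crop('side',200,165,75,65,5,10) #375x325
b=crop('side',295,145,75,50,5,10) #375x250
c=crop('side',175,215,85,90,4,10) #340x360
d=crop('side',120,290,75,75,4,10) #300x300
o=np.zeros((600,800,3),np.uint8)
o[:325,:375]=a; o[:250,400:775]=b
o[255:600,400:740]=c[:345]; o[330:600,:300]=d[:270]
cv2.imwrite('pics/sidec.png',o)
E
```

```text
(no output)
```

View pics/topc.png

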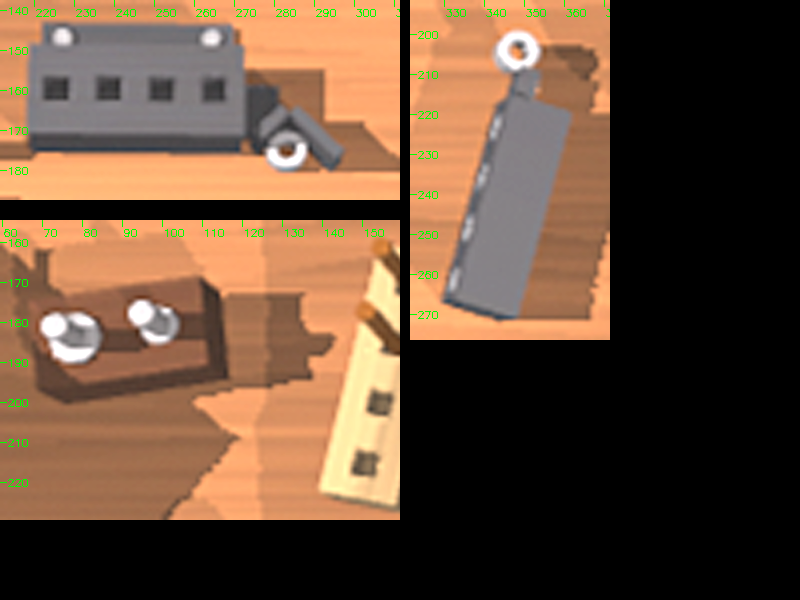

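View pics/sidec.png

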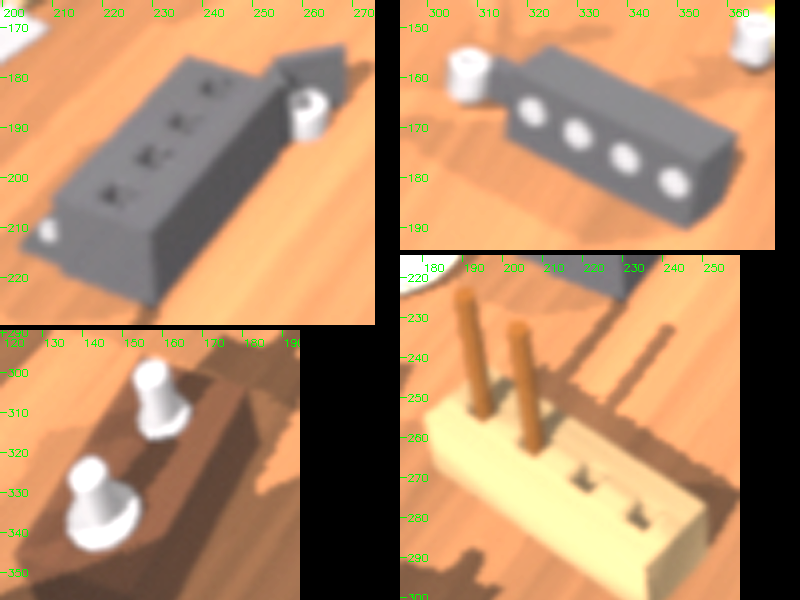

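Top crop: the bore mouths are at about (225.5,160), (239,160), (252,160) and (265,160), the fixed knuckle at (283,175) and the loose knuckle at (348,204). The thin pin, with the smaller flange, is the right one: grip top about (94.5,178), flange about (99.5,181). Side crop: two rods with tops at (191,224) and (204,233), and the rack's free holes at (220,270) and (234,279). Next I fit poses to these points.

```bash
cat >> h.py <<'E'
from scipy.optimize import least_squares
C={n:np.load(n+'.npz') for n in ('top','side')} 
def proj(n,P):
    c=C[n]; p=np.atleast_2d(P)@c['extrinsics'][:3,:3].T+c['extrinsics'][:3,3]
    return np.c_[p[:,0]/p[:,2]*c['fx']+c['cx'], p[:,1]/p[:,2]*c['fy']+c['cy']]
def R2(p,L):   # pose (x,y,yaw) applied on local pts
    L=np.atleast_2d(L).astype(float)/1000; c,s=np.cos(p[2]),np.sin(p[2])
    return np.c_[p[0]+c*L[:,0]-s*L[:,1], p[1]+s*L[:,0]+c*L[:,1], L[:,2]]
def fit(obs,p0,offs=None):  # obs: list (cam,u,v,x,y,z mm)
    def f(p): return np.concatenate([(proj(o[0],R2(p,[o[3:]]))-[o[1:3]])[0] for o in obs])
    r=least_squares(f,p0,loss='soft_l1'); return r.x, f(r.x).reshape(-1,2)
def tri(obs,p0=(.6,0,.05)): # (cam,u,v)
    f=lambda p: np.concatenate([(proj(c,[p])-[[u,v]])[0] for c,u,v in obs])
    r=least_squares(f,p0); return r.x,r.fun.reshape(-1,2)
E
python3 - <<'E'
from h import *
np.set_printoptions(precision=4,suppress=True)
by=[47,81,115,149]  # guess: bores centred on block y 30..170 -> 100 +-17,51 = 49..151
by=[49,83,117,151]
m=[('top',265-13.2*i,159.75,30,by[i],55) for i in range(4)]+[('top',283,175.25,0,0,20)]
m+=[('side',u,v,30,y,55) for (u,v),y in zip([(242.1,181.9),(236.3,188.7),(229.7,195.9),(222.1,203.5)],by)]
m+=[('side',261.5,184.5,0,0,20),('side',230.5,210.7,0,170,55),('side',236.9,175.7,60,30,55),('top',218.5,170.75,0,170,55),('top',272.5,170.75,0,30,55)]
p,r=fit(m,[.6,-.05,0]); print('mould',p);print(np.c_[r].round(1).tolist())
for n in('top','side'):
    k=[o for o in m if o[0]==n]; q,r=fit(k,p); print(n,q,abs(r).max())
h=[('top',348.25,204,0,0,46),('top',345.5,215.75,-1,30,52),('top',361.75,220,-41,30,52),('top',330,266,-1,165,52),('top',349,270.5,-41,165,52),
('side',308.5,156.5,0,0,46),('side',324.9,153.5,-41,30,52),('side',362.1,171.5,-41,165,52),('side',352.9,179.9,-1,165,52),('side',316.1,162.1,-1,30,52)]
p,r=fit(h,[.55,-.2,1.6]); print('half',p);print(r.round(1).tolist())
for n in('top','side'):
    k=[o for o in h if o[0]==n]; q,r=fit(k,p); print(n,q,abs(r).max())
for nm,o in dict(pintop=[('top',94.5,177.75),('side',157.25,300)],flange=[('top',99.5,180.75),('side',160.5,312)],
  rodA=[('top',155.25,161.25),('side',190.75,224.25)],rodB=[('top',150.75,177.5),('side',204,232.75)],
  holeC=[('top',154.5,200.25),('side',220.25,270.5)],holeD=[('top',150.75,215.25),('side',234,279.5)],
  bore0=[('top',265,159.75),('side',242.1,181.9)],bore3=[('top',225.5,159.75),('side',222.1,203.5)],
  fkn=[('top',283,175.25),('side',261.5,184.5)],hkn=[('top',348.25,204),('side',308.5,156.5)]).items():
    x,r=tri(o); print(nm,x,r.round(1).tolist())
E
```

```text
mould [ 0.5788 -0.0788 -0.0051]
[[-0.3, 0.1], [-0.3, 0.0], [-0.2, -0.0], [-0.1, -0.1], [-0.2, -0.8], [0.8, -0.5], [0.5, -0.6], [0.6, -0.6], [1.5, -0.8], [-0.9, 0.0], [-0.8, -0.0], [0.1, -0.9], [-0.8, 0.1], [-0.4, 0.4]]
top [ 0.5784 -0.0796 -0.0081] 0.6895446507801353
side [ 0.5783 -0.0765 -0.0062] 1.1601369424849963
half [ 0.4948 -0.2424  1.243 ]
[[-0.2, -0.1], [0.1, -1.1], [-0.9, -0.3], [0.2, -0.2], [-3.2, 0.6], [0.2, -0.3], [0.0, -0.3], [0.1, -0.0], [1.3, -2.6], [0.6, -3.8]]
top [ 0.4945 -0.2429  1.2579] 1.9683682645006115
side [ 0.4941 -0.238   1.2232] 2.913941242165947
pintop [0.554  0.3962 0.0866] [[-0.0, -0.0], [0.0, 0.0]]
flange [0.5554 0.3965 0.0464] [[0.0, 0.1], [-0.1, -0.0]]
rodA [0.5841 0.2367 0.1321] [[-0.0, -0.0], [0.0, 0.0]]
rodB [0.5439 0.2457 0.133 ] [[-0.1, -0.2], [0.2, 0.0]]
holeC [0.5066 0.2541 0.0408] [[-0.2, -0.5], [0.4, 0.1]]
holeD [0.4675 0.2618 0.0417] [[-0.1, -0.5], [0.4, 0.1]]
bore0 [ 0.611  -0.0306  0.0516] [[-0.1, -0.3], [0.3, 0.1]]
bore3 [0.6122 0.0723 0.0509] [[-0.2, -0.7], [0.7, 0.2]]
fkn [ 0.5761 -0.0792  0.0209] [[0.0, 0.1], [-0.1, -0.0]]
hkn [ 0.4952 -0.2432  0.0442] [[-0.0, -0.1], [0.2, 0.0]]
```

```bash
cat >> h.py <<'E'
from scipy.spatial.transform import Rotation as Ro
def go(*wps, obs=None):  # each wp: (x,y,z,psi) ; psi=world angle of tool x; None keeps
    o=obs or arm.get_obs(); R=Ro.from_rotvec(o['tcp_rot']).as_matrix(); p=np.array(o['position'])
    psi=np.arctan2(R[1,0],R[0,0]); print('at',p.round(4),'psi %.3f'%psi,'tiltz',R[:,2].round(3),'open %.3f'%o['opening'],'grip',round(o['grip_force'],1),'F',np.round(o['ft_force'],1),'t',round(o['clock'],1))
    for w in wps:
        d=R.T@(np.array(w[:3])-p)*1000
        t=0 if w[3] is None else -np.degrees((w[3]-psi+np.pi/2)%np.pi-np.pi/2)
        print('x %.1f y %.1f z %.1f twist %.1f'%(*d,t), '(twist alt %.1f)'%(t-180*np.sign(t)))
E
python3 - <<'E'
from h import *
m=R2([.4945,-.2424,1.243],[[-21,97.5,0]])[0]; print(m)
go((m[0],m[1],.13,-.328))
E
```

```text
[ 0.39543037 -0.23089098  0.        ]
at [ 0.2552 -0.5972  0.2599] psi 0.404 tiltz [-0.001  0.001 -1.   ] open 0.999 grip 0.0 F [ 0.1 -0.9 -0.3] t 0.1
x 273.0 y -281.6 z 130.3 twist 41.9 (twist alt -138.1)
```

>>> apply_moves([
  {"x": 273, "y": -282, "z": 60, "twist": 42, "hand": 1},
  {"x": 273, "y": -282, "z": 60, "twist": 42, "hand": 1},
  {"x": 273, "y": -282, "z": 60, "twist": 42, "hand": 1},
  {"x": 273, "y": -282, "z": 60, "twist": 42, "hand": 1},
  {"x": 273, "y": -282, "z": 60, "twist": 42, "hand": 1},
  {"x": 273, "y": -282, "z": 60, "twist": 42, "hand": 1},
  {"x": 273, "y": -282, "z": 60, "twist": 42, "hand": 1},
  {"x": 273, "y": -282, "z": 60, "twist": 42, "hand": 1},
  {"x": 273, "y": -282, "z": 60, "twist": 42, "hand": 1},
  {"x": 273, "y": -282, "z": 130, "twist": 42, "hand": 1},
  {"x": 273, "y": -282, "z": 130, "twist": 42, "hand": 1},
  {"x": 273, "y": -282, "z": 130, "twist": 42, "hand": 1},
], newtons=30)

```text
clock: 1.3
position: [0.3935, -0.2307, 0.1284]
tcp_rot: [-3.098, 0.515, 0.009]
ft_force: [0.2, -0.1, 0.3]
opening: 1.003
grip_force: 0.0
```

```bash
python3 - <<'E'
from h import *
m=R2([.4945,-.2424,1.243],[[-21,97.5,0]])[0]
go((m[0],m[1],.034,-.328))
E
```

```text
at [ 0.3935 -0.2307  0.1284] psi -0.329 tiltz [-0.005  0.002 -1.   ] open 1.003 grip 0.0 F [ 0.2 -0.1  0.3] t 1.3
x 2.5 y -0.4 z 94.4 twist -0.1 (twist alt 179.9)
```

>>> apply_moves([
  {"x": 2, "z": 45, "hand": 1},
  {"x": 2, "z": 85, "hand": 1},
  {"x": 2, "z": 94, "hand": 1},
  {"x": 2, "z": 94, "hand": 1},
  {"x": 2, "z": 94, "hand": 0},
  {"x": 2, "z": 94, "hand": -1},
  {"x": 2, "z": 94, "hand": -1},
  {"x": 2, "z": 94, "hand": -1},
  {"x": 2, "z": 94, "hand": -1},
  {"x": 2, "z": 94, "hand": -1},
], newtons=30)

```text
invalid input at $.deltas[0]: expected keys x, y, z, twist, hand
```

```bash
python3 - <<'E'
from h import *
for n in ('top','side'):
    f=grab(n,n+'1.png')
    np.savez(n+'1.npz',**{k:f[k] for k in ('frame','fx','fy','cx','cy','extrinsics')})
from crop import *
o=np.zeros((600,800,3),np.uint8)
a=crop('top1',320,190,80,95,5,10); b=crop('side1',280,120,95,85,4,10)
o[:475,:400]=a; o[:340,410:790]=b; cv2.imwrite('pics/c1.png',o)
go()
E
```

```text
at [ 0.3955 -0.2317  0.131 ] psi -0.330 tiltz [-0. -0. -1.] open 1.001 grip 0.0 F [-0.1  0.4  0.9] t 1.4
```

View pics/c1.png

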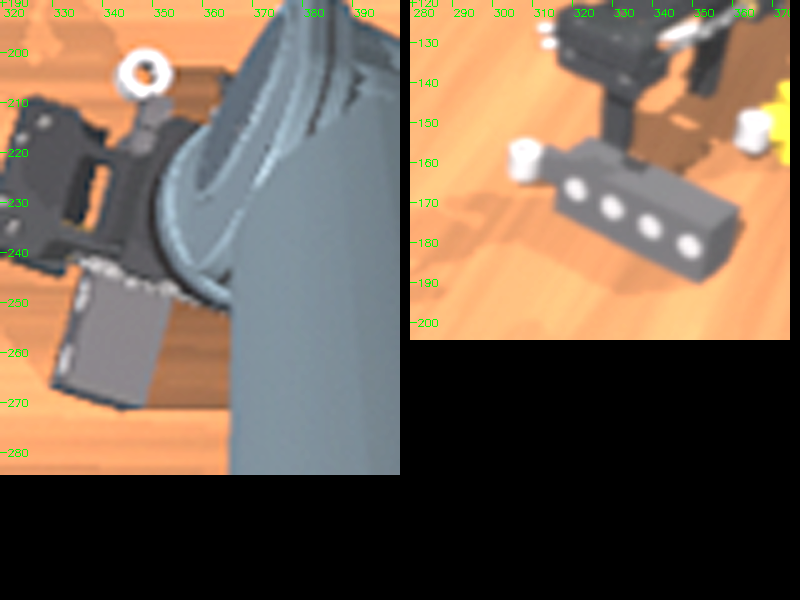

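The move was refused because every row must name all keys, so the picture shows the gripper still above the half, lined up across it. I'll resend it.

>>> apply_moves([
  {"x": 0, "y": 0, "z": 45, "twist": 0, "hand": 1},
  {"x": 0, "y": 0, "z": 85, "twist": 0, "hand": 1},
  {"x": 0, "y": 0, "z": 97, "twist": 0, "hand": 1},
  {"x": 0, "y": 0, "z": 97, "twist": 0, "hand": 1},
  {"x": 0, "y": 0, "z": 97, "twist": 0, "hand": -1},
  {"x": 0, "y": 0, "z": 97, "twist": 0, "hand": -1},
  {"x": 0, "y": 0, "z": 97, "twist": 0, "hand": -1},
  {"x": 0, "y": 0, "z": 97, "twist": 0, "hand": -1},
  {"x": 0, "y": 0, "z": 97, "twist": 0, "hand": -1},
  {"x": 0, "y": 0, "z": 97, "twist": 0, "hand": -1},
  {"x": 0, "y": 0, "z": 97, "twist": 0, "hand": -1},
], newtons=30)

```text
clock: 2.5
position: [0.3955, -0.2318, 0.0339]
tcp_rot: [3.098, -0.515, 0.0]
ft_force: [-0.8, -2.0, 3.4]
opening: 0.453
grip_force: 29.9
```

```bash
python3 - <<'E'
from h import *
for n in ('top','side'):
    f=grab(n,n+'1.png')
    np.savez(n+'1.npz',**{k:f[k] for k in ('frame','fx','fy','cx','cy','extrinsics')})
from crop import *
o=np.zeros((600,800,3),np.uint8)
a=crop('top1',320,190,80,95,5,10); b=crop('side1',280,120,95,85,4,10)
o[:475,:400]=a; o[:340,410:790]=b; cv2.imwrite('pics/c2.png',o)
go()
E
```

```text
at [ 0.3955 -0.2318  0.0339] psi -0.329 tiltz [-0.    -0.001 -1.   ] open 0.451 grip 29.9 F [-1.8 -3.4  4.3] t 2.6
```

View pics/c2.png

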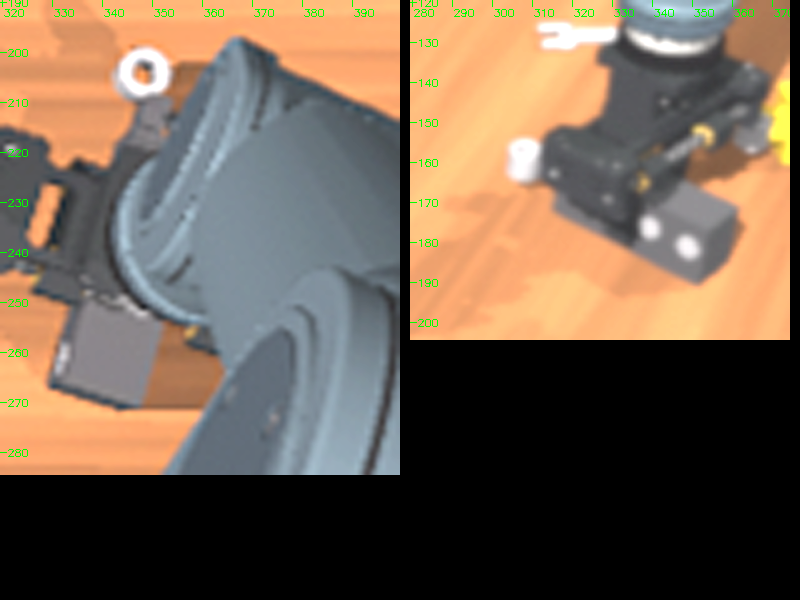

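Gripped square: opening is about 40 mm, and the knuckle is still at top pixel (348,204). Now I slide it to a point in front of the V.

```bash
python3 - <<'E'
from h import *
p=arm.get_obs()['position']; k=np.array([.4945,-.2425]); 
f=lambda hx,hy:(p[0]+hx-k[0],p[1]+hy-k[1],.0339,None)
go(f(.5775-.04,-.079),f(.5775-.008,-.079),f(.5775+.006,-.079))
E
```

```text
at [ 0.3955 -0.2318  0.0339] psi -0.329 tiltz [-0.    -0.001 -1.   ] open 0.451 grip 29.9 F [-1.8 -3.4  4.3] t 2.6
x -12.2 y -168.6 z -0.1 twist 0.0 (twist alt 0.0)
x 18.1 y -179.0 z -0.1 twist 0.0 (twist alt 0.0)
x 31.3 y -183.5 z -0.1 twist 0.0 (twist alt 0.0)
```

>>> apply_moves([
  {"x": -2, "y": -20, "z": 0, "twist": 0, "hand": -1},
  {"x": -4, "y": -45, "z": 0, "twist": 0, "hand": -1},
  {"x": -6, "y": -75, "z": 0, "twist": 0, "hand": -1},
  {"x": -8, "y": -105, "z": 0, "twist": 0, "hand": -1},
  {"x": -10, "y": -135, "z": 0, "twist": 0, "hand": -1},
  {"x": -12, "y": -160, "z": 0, "twist": 0, "hand": -1},
  {"x": -12, "y": -169, "z": 0, "twist": 0, "hand": -1},
  {"x": -12, "y": -169, "z": 0, "twist": 0, "hand": -1},
], newtons=30)

```text
clock: 3.4
position: [0.4393, -0.0655, 0.0339]
tcp_rot: [-3.099, 0.511, 0.0]
ft_force: [-0.8, 3.4, 7.1]
opening: 0.451
grip_force: 29.9
```

```bash
python3 - <<'E'
from h import *
for n in ('top','side'):
    f=grab(n)
    np.savez(n+'1.npz',**{k:f[k] for k in ('frame','fx','fy','cx','cy','extrinsics')})
from crop import *
o=np.zeros((600,800,3),np.uint8)
a=crop('top1',250,145,80,75,5,10); b=crop('side1',220,150,90,70,4,10)
o[:375,:400]=a; o[:280,410:770]=b; cv2.imwrite('pics/c3.png',o[:380])
go()
E
```

```text
at [ 0.4393 -0.0656  0.0339] psi -0.327 tiltz [ 0.     0.001 -1.   ] open 0.454 grip 29.9 F [-0.7  4.1  6.1] t 3.5
```

View pics/c3.png

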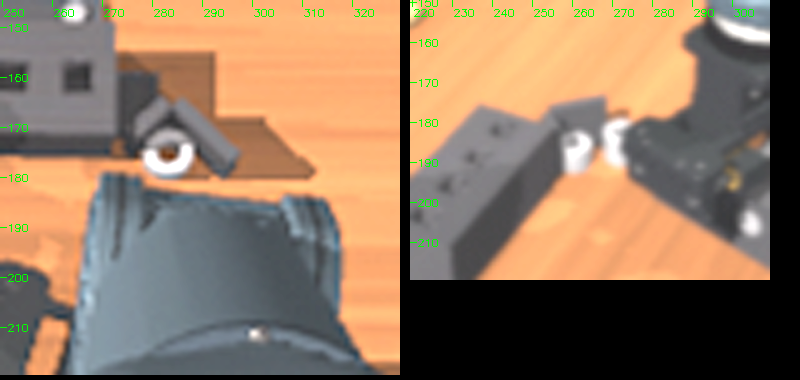

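The side view shows the loose knuckle near (271,183), facing the fixed one at (261,185); the arm hides it in the top view. I push it in, slowly at the end.

```bash
python3 - <<'E'
from h import *
p=arm.get_obs()['position']
go((p[0]+.031,p[1]-.0028,p[2],-.328),(p[0]+.0395,p[1]-.0028,p[2],-.328),(p[0]+.0445,p[1]-.0028,p[2],-.328))
E
```

```text
at [ 0.4393 -0.0656  0.0339] psi -0.327 tiltz [ 0.     0.001 -1.   ] open 0.454 grip 29.9 F [-0.7  4.1  6.1] t 3.5
x 30.3 y -7.3 z 0.0 twist 0.0 (twist alt -180.0)
x 38.3 y -10.1 z 0.0 twist 0.0 (twist alt -180.0)
x 43.0 y -11.7 z 0.0 twist 0.0 (twist alt -180.0)
```

>>> apply_moves([
  {"x": 10, "y": 0, "z": 0, "twist": 0, "hand": -1},
  {"x": 20, "y": -4, "z": 0, "twist": 0, "hand": -1},
  {"x": 30, "y": -7, "z": 0, "twist": 0, "hand": -1},
  {"x": 35, "y": -9, "z": 0, "twist": 0, "hand": -1},
  {"x": 38, "y": -10, "z": 0, "twist": 0, "hand": -1},
  {"x": 38, "y": -10, "z": 0, "twist": 0, "hand": -1},
])

```text
clock: 4.1
position: [0.4737, -0.0693, 0.033]
tcp_rot: [3.099, -0.515, -0.015]
ft_force: [-8.9, 0.9, 11.3]
opening: 0.454
grip_force: 30.0
```

>>> apply_moves([
  {"x": 2, "y": -1, "z": 0, "twist": 0, "hand": -1},
  {"x": 2, "y": -1, "z": 0, "twist": 0, "hand": -1},
])

```text
clock: 4.3
position: [0.4738, -0.0693, 0.033]
tcp_rot: [3.098, -0.515, -0.021]
ft_force: [-14.8, 0.6, 18.5]
opening: 0.448
grip_force: 30.0
```

>>> apply_moves([
  {"x": 2, "y": -1, "z": 0, "twist": 0, "hand": -1},
  {"x": 2, "y": -1, "z": 0, "twist": 0, "hand": -1},
])

```text
clock: 4.5
position: [0.4738, -0.0693, 0.033]
tcp_rot: [3.097, -0.516, -0.027]
ft_force: [-20.3, 0.6, 25.9]
opening: 0.451
grip_force: 30.0
```

>>> apply_moves([
  {"x": -3, "y": 1, "z": -1, "twist": 0, "hand": -1},
  {"x": -3, "y": 1, "z": -1, "twist": 0, "hand": -1},
])

```text
clock: 4.7
position: [0.4777, -0.069, 0.034]
tcp_rot: [-3.099, 0.515, 0.005]
ft_force: [-3.1, 1.2, -5.1]
opening: 0.448
grip_force: 30.0
```

```bash
python3 - <<'E'
from h import *
for n in ('top','side'):
    f=grab(n)
    np.savez(n+'1.npz',**{k:f[k] for k in ('frame','fx','fy','cx','cy','extrinsics')})
from crop import *
o=np.zeros((480,800,3),np.uint8)
a=crop('top1',250,145,65,75,6,10); b=crop('side1',240,160,50,45,8,5)
o[:450,:390]=a; o[:360,400:800]=b; cv2.imwrite('pics/c4.png',o)
go()
print(proj('side',R2([.5775,-.079,0],[[0,0,46],[0,0,20],[0,0,42]])))
E
```

```text
at [ 0.4778 -0.0689  0.034 ] psi -0.329 tiltz [-0.003  0.001 -1.   ] open 0.453 grip 30.0 F [-4.1  1.  -4.1] t 4.8
[[260.94300524 177.48754454]
 [260.9889952  184.62477284]
 [260.95017425 178.60011085]]
```

View pics/c4.png

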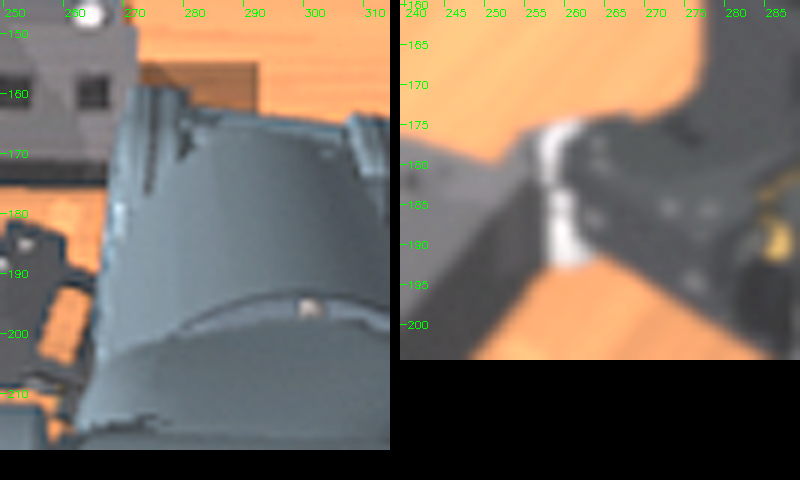

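The side view now shows the loose knuckle directly over the fixed one: left edges at about u 257.5 and 258.5. A gentle firm-up push next.

>>> apply_moves([
  {"x": 2, "y": -1, "z": 0, "twist": 0, "hand": -1},
  {"x": 3, "y": -1, "z": 0, "twist": 0, "hand": -1},
  {"x": 3, "y": -1, "z": 0, "twist": 0, "hand": -1},
])

```text
clock: 5.1
position: [0.4787, -0.0685, 0.0337]
tcp_rot: [3.099, -0.513, -0.013]
ft_force: [-8.8, 2.7, -0.6]
opening: 0.453
grip_force: 30.0
```

```bash
python3 - <<'E'
from h import *
go()
E
```

```text
at [ 0.4787 -0.0685  0.0337] psi -0.328 tiltz [-0.008  0.001 -1.   ] open 0.453 grip 30.0 F [-8.8  2.7 -0.6] t 5.1
```

>>> apply_moves([
  {"x": -1, "y": 0, "z": 0, "twist": 0, "hand": -1},
  {"x": -1, "y": 0, "z": 0, "twist": 0, "hand": 0.4},
  {"x": -1, "y": 0, "z": 0, "twist": 0, "hand": 0.4},
  {"x": -1, "y": 0, "z": 0, "twist": 0, "hand": 0.4},
  {"x": -1, "y": 0, "z": -40, "twist": 0, "hand": 0.4},
  {"x": -1, "y": 0, "z": -90, "twist": 0, "hand": 0.4},
  {"x": -1, "y": 0, "z": -140, "twist": 0, "hand": 0.4},
  {"x": -1, "y": 0, "z": -170, "twist": 0, "hand": 0.4},
])

```text
clock: 5.9
position: [0.4836, -0.0695, 0.2088]
tcp_rot: [-3.098, 0.515, -0.01]
ft_force: [1.1, -1.0, -0.7]
opening: 0.703
grip_force: 0.0
```

```bash
python3 - <<'E'
from h import *
# perpendicular-to-stand grasp irrelevant (round grip); refine pin pose
x,_=tri([('top',94.5,177.75),('side',157.25,300)]); y,_=tri([('top',99.5,180.75),('side',160.5,312)])
print(x,y)
go((.555,.3965,.20,-.12),(.555,.3965,.20,-.9))
E
```

```text
[0.55402884 0.39619253 0.08662836] [0.55536816 0.39648843 0.0464308 ]
at [ 0.4836 -0.0695  0.2088] psi -0.330 tiltz [ 0.006 -0.    -1.   ] open 0.703 grip 0.0 F [ 1.1 -1.  -0.7] t 5.9
x -83.4 y -464.0 z 9.1 twist -12.0 (twist alt 168.0)
x -83.4 y -464.0 z 9.1 twist 32.7 (twist alt -147.3)
```

>>> apply_moves([
  {"x": -83, "y": -464, "z": 0, "twist": -109, "hand": 0.4},
  {"x": -83, "y": -464, "z": 0, "twist": -109, "hand": 0.4},
  {"x": -83, "y": -464, "z": 0, "twist": -109, "hand": 0.4},
  {"x": -83, "y": -464, "z": 0, "twist": -109, "hand": 0.4},
  {"x": -83, "y": -464, "z": 0, "twist": -109, "hand": 0.4},
  {"x": -83, "y": -464, "z": 0, "twist": -109, "hand": 0.4},
  {"x": -83, "y": -464, "z": 0, "twist": -109, "hand": 0.4},
  {"x": -83, "y": -464, "z": 0, "twist": -109, "hand": 0.4},
  {"x": -83, "y": -464, "z": 0, "twist": -109, "hand": 0.4},
  {"x": -83, "y": -464, "z": 0, "twist": -109, "hand": 0.4},
  {"x": -83, "y": -464, "z": 0, "twist": -109, "hand": 0.4},
  {"x": -83, "y": -464, "z": 0, "twist": -109, "hand": 0.4},
])

```text
clock: 7.1
position: [0.5532, 0.3981, 0.2048]
tcp_rot: [-2.322, -2.116, -0.002]
ft_force: [0.1, 0.1, -0.3]
opening: 0.696
grip_force: 0.0
```

>>> apply_moves([
  {"x": 0, "y": 0, "z": 0, "twist": 0, "hand": 0.4},
  {"x": 0, "y": 0, "z": 0, "twist": 0, "hand": 0.4},
])

```text
clock: 7.3
position: [0.5535, 0.3966, 0.2049]
tcp_rot: [-2.335, -2.102, -0.001]
ft_force: [-0.2, -0.2, -0.5]
opening: 0.703
grip_force: 0.0
```

```bash
python3 - <<'E'
from h import *
for n in ('top','side'):
    f=grab(n)
    np.savez(n+'2.npz',**{k:f[k] for k in ('frame','fx','fy','cx','cy','extrinsics')})
from crop import *
o=np.zeros((600,800,3),np.uint8)
a=crop('top2',250,150,50,65,8,5); b=crop('side2',240,160,50,45,8,5)
o[:520,:400]=a; o[:360,400:800]=b
o[362:600,402:702]=crop('top2',145,155,50,50,6,10)[:238]
cv2.imwrite('pics/c5.png',o)
go((.5545,.3964,.072,np.pi/2))
E
```

```text
at [0.5533 0.3965 0.2049] psi 1.467 tiltz [ 0.001  0.    -1.   ] open 0.702 grip 0.0 F [ 0.7 -0.4 -0.1] t 7.4
x -0.0 y 1.1 z 132.9 twist -5.9 (twist alt 174.1)
```

View pics/c5.png

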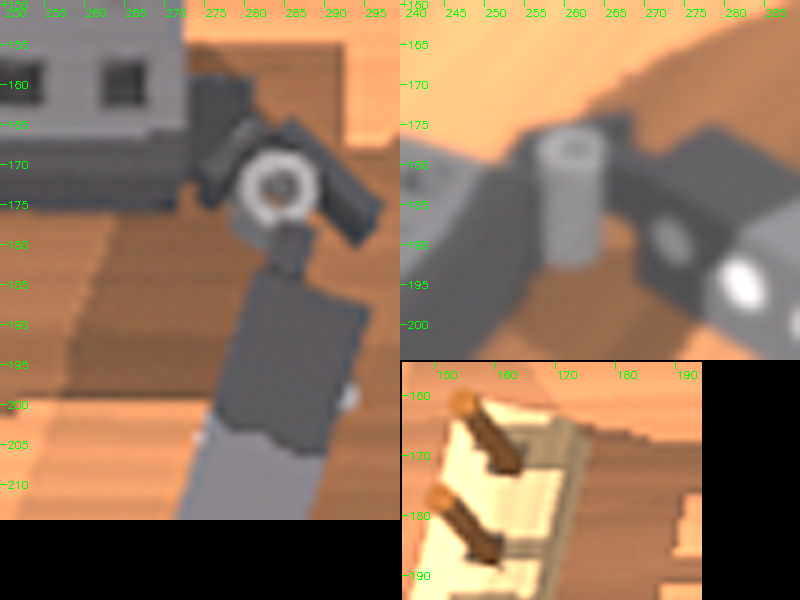

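Seated: in the top view the ring hole is at (284.5,172.7), in the side view at (260.9,178.1), with the half still well open. Now I pick up the thin pin.

>>> apply_moves([
  {"x": 0, "y": 1, "z": 40, "twist": -6, "hand": 0.4},
  {"x": 0, "y": 1, "z": 80, "twist": -6, "hand": 0.4},
  {"x": 0, "y": 1, "z": 110, "twist": -6, "hand": 0.4},
  {"x": 0, "y": 1, "z": 124, "twist": -6, "hand": 0.4},
  {"x": 0, "y": 1, "z": 124, "twist": -6, "hand": 0.4},
  {"x": 0, "y": 1, "z": 124, "twist": -6, "hand": -1},
  {"x": 0, "y": 1, "z": 124, "twist": -6, "hand": -1},
  {"x": 0, "y": 1, "z": 124, "twist": -6, "hand": -1},
  {"x": 0, "y": 1, "z": 124, "twist": -6, "hand": -1},
  {"x": 0, "y": 1, "z": 124, "twist": -6, "hand": -1},
  {"x": 0, "y": 1, "z": 124, "twist": -6, "hand": -1},
], newtons=30)

```text
clock: 8.5
position: [0.5541, 0.3966, 0.081]
tcp_rot: [2.216, 2.226, 0.0]
ft_force: [-0.8, -0.1, 1.9]
opening: 0.177
grip_force: 1.5
```

```bash
python3 - <<'E'
from h import *
x,r=tri([('top',284.5,172.75),('side',260.9,178.1)]); print('hk',x,r.round(1).tolist(), proj('top',[.5777,-.0792,.046]),proj('side',[.5777,-.0792,.046]))
go()
E
```

```text
hk [ 0.57834342 -0.08151634  0.04163398] [[-0.1, -0.2], [0.2, 0.0]] [[283.67903074 172.41640047]] [[260.91241186 177.43118366]]
at [0.5541 0.3966 0.081 ] psi 1.575 tiltz [ 0.  0. -1.] open 0.177 grip 1.5 F [-0.8 -0.1  1.9] t 8.5
```

>>> apply_moves([
  {"x": 0, "y": 0, "z": -20, "twist": 0, "hand": -1},
  {"x": 0, "y": 0, "z": -60, "twist": 0, "hand": -1},
  {"x": 0, "y": 0, "z": -110, "twist": 0, "hand": -1},
  {"x": 0, "y": 0, "z": -160, "twist": 0, "hand": -1},
  {"x": 0, "y": 0, "z": -180, "twist": 0, "hand": -1},
  {"x": 0, "y": 0, "z": -180, "twist": 0, "hand": -1},
])

```text
clock: 9.1
position: [0.5554, 0.398, 0.2648]
tcp_rot: [2.216, 2.226, 0.011]
ft_force: [0.1, -0.4, -1.1]
opening: 0.169
grip_force: 30.0
```

```bash
python3 - <<'E'
from h import *
go((.578,-.080,.26,np.pi/2))
E
```

```text
at [0.5554 0.398  0.2648] psi 1.575 tiltz [ 0.005  0.004 -1.   ] open 0.169 grip 30.0 F [ 0.1 -0.4 -1.1] t 9.1
x -478.1 y 20.5 z 2.9 twist 0.3 (twist alt -179.7)
```

>>> apply_moves([
  {"x": -40, "y": 2, "z": 0, "twist": 0, "hand": -1},
  {"x": -90, "y": 5, "z": 0, "twist": 0, "hand": -1},
  {"x": -140, "y": 8, "z": 0, "twist": 0, "hand": -1},
  {"x": -190, "y": 10, "z": 0, "twist": 0, "hand": -1},
  {"x": -240, "y": 12, "z": 0, "twist": 0, "hand": -1},
  {"x": -290, "y": 14, "z": 0, "twist": 0, "hand": -1},
  {"x": -340, "y": 16, "z": 0, "twist": 0, "hand": -1},
  {"x": -390, "y": 18, "z": 0, "twist": 0, "hand": -1},
  {"x": -440, "y": 20, "z": 0, "twist": 0, "hand": -1},
  {"x": -470, "y": 22, "z": 0, "twist": 0, "hand": -1},
  {"x": -477, "y": 22, "z": 0, "twist": 0, "hand": -1},
  {"x": -477, "y": 22, "z": 0, "twist": 0, "hand": -1},
])

```text
clock: 10.3
position: [0.5773, -0.0815, 0.2591]
tcp_rot: [-2.218, -2.222, 0.003]
ft_force: [0.2, 0.3, -1.1]
opening: 0.17
grip_force: 30.0
```

>>> apply_moves([
  {"x": 0, "y": 0, "z": 40, "twist": 0, "hand": -1},
  {"x": 0, "y": 0, "z": 80, "twist": 0, "hand": -1},
  {"x": 0, "y": 0, "z": 115, "twist": 0, "hand": -1},
  {"x": 0, "y": 0, "z": 130, "twist": 0, "hand": -1},
  {"x": 0, "y": 0, "z": 130, "twist": 0, "hand": -1},
  {"x": 0, "y": 0, "z": 130, "twist": 0, "hand": -1},
])

```text
clock: 10.9
position: [0.5791, -0.0792, 0.1317]
tcp_rot: [2.214, 2.228, 0.002]
ft_force: [0.9, -0.0, -0.5]
opening: 0.169
grip_force: 30.0
```

```bash
python3 - <<'E'
from h import *
for n in ('top','side'):
    f=grab(n)
    np.savez(n+'3.npz',**{k:f[k] for k in ('frame','fx','fy','cx','cy','extrinsics')})
from crop import *
o=np.zeros((500,800,3),np.uint8)
a=crop('top3',240,130,65,80,6,10); b=crop('side3',235,140,50,60,8,5)
o[:480,:390]=a; o[:480,400:800]=b
cv2.imwrite('pics/c6.png',o)
go((.578,-.080,.123,np.pi/2))
p=arm.get_obs()['position']
print(proj('side',[p-[0,0,.073],p-[0,0,.063],p-[0,0,.031],p-[0,0,.027]]))
E
```

```text
at [ 0.5797 -0.0799  0.1326] psi 1.576 tiltz [ 0.003 -0.    -1.   ] open 0.173 grip 30.0 F [ 0.3 -0.1 -0.6] t 11.0
x -0.1 y -1.7 z 9.6 twist 0.3 (twist alt -179.7)
[[260.37762067 173.29308383]
 [260.35596718 170.44300555]
 [260.28486284 161.08410546]
 [260.27577495 159.88793872]]
```

View pics/c6.png

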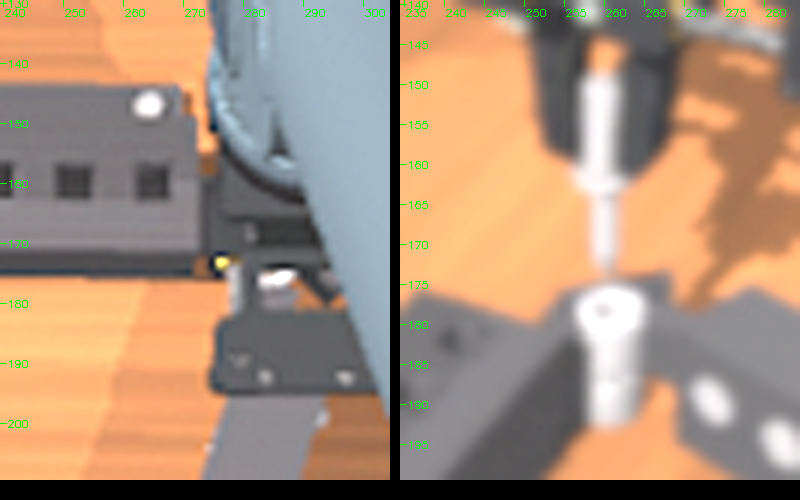

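In the side view the pin is at u≈260.1, right above the knuckle at u≈260.5, tip at v≈173. I lower it while watching the force.

>>> apply_moves([
  {"x": 0, "y": -2, "z": 5, "twist": 0, "hand": -1},
  {"x": 0, "y": -2, "z": 10, "twist": 0, "hand": -1},
  {"x": 0, "y": -2, "z": 15, "twist": 0, "hand": -1},
  {"x": 0, "y": -2, "z": 20, "twist": 0, "hand": -1},
  {"x": 0, "y": -2, "z": 20, "twist": 0, "hand": -1},
])

```text
clock: 11.5
position: [0.5758, -0.0803, 0.1098]
tcp_rot: [-2.215, -2.226, 0.001]
ft_force: [-0.8, -0.3, -1.4]
opening: 0.17
grip_force: 30.0
```

>>> apply_moves([
  {"x": 0, "y": 0, "z": 4, "twist": 0, "hand": -1},
  {"x": 0, "y": 0, "z": 8, "twist": 0, "hand": -1},
  {"x": 0, "y": 0, "z": 12, "twist": 0, "hand": -1},
  {"x": 0, "y": 0, "z": 12, "twist": 0, "hand": -1},
])

```text
clock: 11.9
position: [0.5761, -0.0802, 0.0981]
tcp_rot: [-2.216, -2.226, 0.0]
ft_force: [0.5, 0.1, -1.1]
opening: 0.167
grip_force: 30.0
```

>>> apply_moves([
  {"x": 0, "y": 1, "z": 3, "twist": 0, "hand": -1},
  {"x": 0, "y": 1, "z": 7, "twist": 0, "hand": -1},
  {"x": 0, "y": 1, "z": 11, "twist": 0, "hand": -1},
  {"x": 0, "y": 1, "z": 11, "twist": 0, "hand": -1},
])

```text
clock: 12.3
position: [0.5768, -0.0803, 0.087]
tcp_rot: [-2.216, -2.226, 0.001]
ft_force: [-0.2, 0.6, -1.3]
opening: 0.171
grip_force: 30.0
```

>>> apply_moves([
  {"x": 0, "y": 0, "z": 3, "twist": 0, "hand": -1},
  {"x": 0, "y": 0, "z": 6, "twist": 0, "hand": -1},
  {"x": 0, "y": 0, "z": 9, "twist": 0, "hand": -1},
  {"x": 0, "y": 0, "z": 9, "twist": 0, "hand": -1},
])

```text
clock: 12.7
position: [0.5775, -0.08, 0.0784]
tcp_rot: [2.216, 2.227, 0.001]
ft_force: [2.3, 0.3, -1.4]
opening: 0.17
grip_force: 30.0
```

>>> apply_moves([
  {"x": 0, "y": 0, "z": 1, "twist": 0, "hand": -1},
  {"x": 0, "y": 0, "z": 2, "twist": 0, "hand": -1},
  {"x": 0, "y": 0, "z": 2, "twist": 0, "hand": -1},
])

```text
clock: 13.0
position: [0.5776, -0.0801, 0.0769]
tcp_rot: [2.216, 2.227, 0.001]
ft_force: [1.1, 2.5, 1.3]
opening: 0.171
grip_force: 30.0
```

>>> apply_moves([
  {"x": 0, "y": 0, "z": 1, "twist": 0, "hand": -1},
  {"x": 0, "y": 0, "z": 1, "twist": 0, "hand": -1},
])

```text
clock: 13.2
position: [0.5779, -0.0799, 0.0766]
tcp_rot: [2.216, 2.226, 0.001]
ft_force: [-0.2, 1.5, 8.8]
opening: 0.174
grip_force: 30.0
```

>>> apply_moves([
  {"x": 0, "y": 0, "z": -1, "twist": 0, "hand": -1},
  {"x": 0, "y": 0, "z": -1, "twist": 0, "hand": -0.3},
  {"x": 0, "y": 0, "z": -1, "twist": 0, "hand": -0.3},
  {"x": 0, "y": 0, "z": -1, "twist": 0, "hand": -0.3},
  {"x": 0, "y": 0, "z": -20, "twist": 0, "hand": -0.3},
  {"x": 0, "y": 0, "z": -60, "twist": 0, "hand": -0.3},
  {"x": 0, "y": 0, "z": -110, "twist": 0, "hand": -0.3},
])

```text
clock: 13.9
position: [0.5755, -0.0804, 0.185]
tcp_rot: [-2.214, -2.224, 0.005]
ft_force: [0.4, -0.6, 0.1]
opening: 0.348
grip_force: 0.0
```

```bash
python3 - <<'E'
from h import *
mp=[.578,-.0795,-.006]
hp=[.578,-.0795,1.24]
# points: outside face in half frame x=-41; push point with fingers at local (-41-g, 140)
a=R2(hp,[[-85,140,0]])[0]; print(a)
go((a[0],a[1],.19,None),(a[0],a[1],.19,hp[2]))
E
```

```text
[ 0.41798256 -0.11442016  0.        ]
at [ 0.5755 -0.0804  0.185 ] psi 1.575 tiltz [-0.005  0.    -1.   ] open 0.348 grip 0.0 F [ 0.4 -0.6  0.1] t 13.9
x -33.2 y -157.7 z -4.2 twist 0.0 (twist alt 0.0)
x -33.2 y -157.7 z -4.2 twist 19.2 (twist alt -160.8)
```

```bash
python3 - <<'E'
from h import *
a=R2([.578,-.0795,1.24],[[-72,120,0]])[0]; print(a)
go((a[0],a[1],.19,1.24))
b=np.load('side3.npz')['frame']; f=viewer.grab_frame('side')['frame']
print(np.abs(f[180:230,268:330].astype(int)-b[180:230,268:330]).mean())
g=cv2.cvtColor(f,cv2.COLOR_RGB2HSV); w=((g[:,:,1]<50)&(g[:,:,2]>150)).astype(np.uint8)
n,l,s,c=cv2.connectedComponentsWithStats(w)
print([(s[i][4],c[i].round(1).tolist()) for i in range(1,n) if 250<c[i][0]<340 and 140<c[i][1]<240])
E
```

```text
[ 0.44112059 -0.10862089  0.        ]
at [ 0.5755 -0.0804  0.185 ] psi 1.575 tiltz [-0.005  0.    -1.   ] open 0.348 grip 0.0 F [ 0.4 -0.6  0.1] t 13.9
x -27.6 y -134.5 z -4.3 twist 19.2 (twist alt -160.8)
0.5311827956989247
[(np.int32(118), [260.6, 178.2]), (np.int32(9), [273.7, 189.7]), (np.int32(11), [282.4, 195.0]), (np.int32(11), [291.6, 200.6]), (np.int32(12), [301.3, 206.7])]
```

The half hasn't moved: its white dots are still in the same side pixels. Now I position the closed fingers beside its outer face.

>>> apply_moves([
  {"x": -28, "y": -134, "z": 0, "twist": 19, "hand": -1},
  {"x": -28, "y": -134, "z": 0, "twist": 19, "hand": -1},
  {"x": -28, "y": -134, "z": 0, "twist": 19, "hand": -1},
  {"x": -28, "y": -134, "z": 0, "twist": 19, "hand": -1},
  {"x": -28, "y": -134, "z": 40, "twist": 19, "hand": -1},
  {"x": -28, "y": -134, "z": 90, "twist": 19, "hand": -1},
  {"x": -28, "y": -134, "z": 130, "twist": 19, "hand": -1},
  {"x": -28, "y": -134, "z": 151, "twist": 19, "hand": -1},
  {"x": -28, "y": -134, "z": 151, "twist": 19, "hand": -1},
  {"x": -28, "y": -134, "z": 151, "twist": 19, "hand": -1},
])

```text
clock: 14.95
position: [0.444, -0.1088, 0.0349]
tcp_rot: [-2.553, -1.831, -0.0]
ft_force: [-0.1, -0.1, 0.5]
opening: 0.004
grip_force: 0.0
```

```bash
python3 - <<'E'
from h import *
ws=[]
for th in np.r_[1.24,np.arange(1.16,.0,-.08),0]:
    a=R2([.578,-.0795,th-.006*(1-th/1.24)],[[-50,120,0]])[0]; ws.append((a[0],a[1],.034,th))
go(*ws)
E
```

```text
at [ 0.444  -0.1088  0.0349] psi 1.245 tiltz [ 0.  0. -1.] open 0.004 grip 0.0 F [-0.1 -0.1  0.5] t 14.9
x 21.2 y -2.7 z 0.9 twist 0.3 (twist alt -179.7)
x 31.0 y -6.3 z 0.9 twist 4.8 (twist alt -175.2)
x 41.1 y -9.1 z 0.9 twist 9.4 (twist alt -170.6)
x 51.3 y -11.0 z 0.9 twist 14.0 (twist alt -166.0)
x 61.7 y -12.2 z 0.9 twist 18.6 (twist alt -161.4)
x 72.2 y -12.5 z 0.9 twist 23.2 (twist alt -156.8)
x 82.6 y -11.9 z 0.9 twist 27.8 (twist alt -152.2)
x 92.9 y -10.6 z 0.9 twist 32.3 (twist alt -147.7)
x 103.2 y -8.4 z 0.9 twist 36.9 (twist alt -143.1)
x 113.2 y -5.3 z 0.9 twist 41.5 (twist alt -138.5)
x 122.9 y -1.5 z 0.9 twist 46.1 (twist alt -133.9)
x 132.3 y 3.1 z 0.9 twist 50.7 (twist alt -129.3)
x 141.3 y 8.4 z 0.9 twist 55.3 (twist alt -124.7)
x 149.8 y 14.4 z 0.9 twist 59.8 (twist alt -120.2)
x 157.8 y 21.1 z 0.9 twist 64.4 (twist alt -115.6)
x 165.3 y 28.4 z 0.9 twist 69.0 (twist alt -111.0)
x 168.8 y 32.3 z 0.9 twist 71.3 (twist alt -108.7)
```

>>> apply_moves([
  {"x": 12, "y": -1, "z": 1, "twist": 0, "hand": -1},
  {"x": 21, "y": -3, "z": 1, "twist": 0, "hand": -1},
  {"x": 31, "y": -6, "z": 1, "twist": 5, "hand": -1},
  {"x": 41, "y": -9, "z": 1, "twist": 9, "hand": -1},
  {"x": 51, "y": -11, "z": 1, "twist": 14, "hand": -1},
  {"x": 62, "y": -12, "z": 1, "twist": 19, "hand": -1},
  {"x": 72, "y": -12, "z": 1, "twist": 23, "hand": -1},
  {"x": 83, "y": -12, "z": 1, "twist": 28, "hand": -1},
  {"x": 93, "y": -11, "z": 1, "twist": 32, "hand": -1},
  {"x": 103, "y": -8, "z": 1, "twist": 37, "hand": -1},
  {"x": 113, "y": -5, "z": 1, "twist": 41, "hand": -1},
  {"x": 123, "y": -1, "z": 1, "twist": 46, "hand": -1},
])

```text
clock: 16.15
position: [0.4802, 0.0084, 0.0344]
tcp_rot: [-3.066, -0.682, 0.005]
ft_force: [-5.2, -2.0, 4.3]
opening: 0.003
grip_force: 3.1
```

```bash
python3 - <<'E'
from h import *
ws=[]
for th in np.r_[np.arange(.36,-.04,-.06),-.03]:
    a=R2([.578,-.0795,th-.006*(1-th/1.24)],[[-50,120,0]])[0]; ws.append((a[0],a[1],.034,th))
go(*ws)
f=grab('side','s7.png'); f=grab('top','t7.png')
o=np.hstack([cv2.imread('pics/s7.png')[130:330,150:400],cv2.imread('pics/t7.png')[130:330,150:400]])
cv2.imwrite('pics/c7.png',cv2.resize(o,None,fx=1.6,fy=1.6,interpolation=cv2.INTER_CUBIC))
E
```

```text
at [0.4802 0.0084 0.0344] psi 0.438 tiltz [-0.003 -0.    -1.   ] open 0.003 grip 3.1 F [-5.2 -2.   4.3] t 16.1
x 11.4 y -2.6 z 0.3 twist 4.5 (twist alt -175.5)
x 18.9 y -4.8 z 0.3 twist 7.9 (twist alt -172.1)
x 26.5 y -6.6 z 0.3 twist 11.3 (twist alt -168.7)
x 34.3 y -7.8 z 0.3 twist 14.8 (twist alt -165.2)
x 42.1 y -8.6 z 0.2 twist 18.2 (twist alt -161.8)
x 49.9 y -8.9 z 0.2 twist 21.7 (twist alt -158.3)
x 57.7 y -8.8 z 0.2 twist 25.1 (twist alt -154.9)
x 61.6 y -8.5 z 0.2 twist 26.8 (twist alt -153.2)
```

View pics/c7.png

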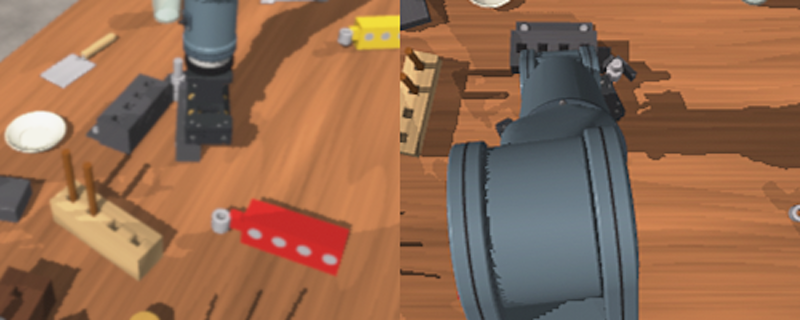

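The side view shows the half swinging with the gripper at about (205,105) in the picture, and the pin is in place. I carry on to shut.

>>> apply_moves([
  {"x": 6, "y": -1, "z": 0, "twist": 2, "hand": -1},
  {"x": 11, "y": -3, "z": 0, "twist": 4, "hand": -1},
  {"x": 19, "y": -5, "z": 0, "twist": 8, "hand": -1},
  {"x": 26, "y": -7, "z": 0, "twist": 11, "hand": -1},
  {"x": 34, "y": -8, "z": 0, "twist": 15, "hand": -1},
  {"x": 42, "y": -9, "z": 0, "twist": 18, "hand": -1},
  {"x": 48, "y": -9, "z": 0, "twist": 21, "hand": -1},
  {"x": 52, "y": -9, "z": 0, "twist": 23, "hand": -1},
  {"x": 56, "y": -9, "z": 0, "twist": 25, "hand": -1},
  {"x": 58, "y": -9, "z": 0, "twist": 25, "hand": -1},
  {"x": 58, "y": -9, "z": 0, "twist": 25, "hand": -1},
])

```text
clock: 17.35
position: [0.5288, 0.0408, 0.0336]
tcp_rot: [-3.142, -0.008, 0.006]
ft_force: [-7.8, -0.7, 2.9]
opening: 0.007
grip_force: 3.4
```

```bash
python3 - <<'E'
from h import *
go()
E
```

```text
at [0.5288 0.0408 0.0336] psi 0.005 tiltz [-0.004  0.    -1.   ] open 0.007 grip 3.4 F [-7.8 -0.7  2.9] t 17.4
```

>>> apply_moves([
  {"x": 2, "y": 0, "z": 0, "twist": 0, "hand": -1},
  {"x": 4, "y": 0, "z": 0, "twist": 0, "hand": -1},
  {"x": 4, "y": 0, "z": 0, "twist": 0, "hand": -1},
])

```text
clock: 17.65
position: [0.5288, 0.0408, 0.0331]
tcp_rot: [-3.141, -0.008, 0.018]
ft_force: [-16.8, 0.6, 14.3]
opening: 0.008
grip_force: 8.3
```

>>> apply_moves([
  {"x": 2, "y": 0, "z": 0, "twist": 0, "hand": -1},
  {"x": 2, "y": 0, "z": 0, "twist": 0, "hand": -1},
])

```text
clock: 17.85
position: [0.5288, 0.0408, 0.0328]
tcp_rot: [-3.141, -0.008, 0.024]
ft_force: [-21.3, 0.3, 15.9]
opening: 0.004
grip_force: 10.7
```

>>> apply_moves([
  {"x": -8, "y": 0, "z": 0, "twist": 0, "hand": -1},
  {"x": -30, "y": 0, "z": -20, "twist": 0, "hand": -1},
  {"x": -30, "y": 0, "z": -70, "twist": 0, "hand": -1},
  {"x": -30, "y": -40, "z": -120, "twist": 0, "hand": 0},
  {"x": -30, "y": -80, "z": -165, "twist": 0, "hand": 0},
  {"x": -30, "y": -120, "z": -165, "twist": 0, "hand": 0},
  {"x": -30, "y": -120, "z": -165, "twist": 0, "hand": 0},
])

```text
clock: 18.55
position: [0.5078, 0.1682, 0.2021]
tcp_rot: [-3.135, -0.02, -0.012]
ft_force: [0.9, 0.1, -0.4]
opening: 0.348
grip_force: 0.0
```

```bash
python3 - <<'E'
from h import *
def plane(n,u,v,z):
    c=C[n]; E=c['extrinsics']; R,t=E[:3,:3],E[:3,3]; o=-R.T@t; d=R.T@[(u-c['cx'])/c['fx'],(v-c['cy'])/c['fy'],1]
    return o+d*(z-o[2])/d[2]
for nm,n,u,v,z in [('hk','top',284.5,172.75,.046),('hk','side',260.9,178.1,.046),('b0','top',265,159.75,.055),('b3','top',225.5,159.75,.055),('b0','side',242.1,181.9,.055),('b3','side',222.1,203.5,.055),
 ('rA','top',155.25,161.25,.135),('rA','side',190.75,224.25,.135),('rB','top',150.75,177.5,.135),('rB','side',204,232.75,.135),
 ('rA45','side',194.75,253.75,.045),('rB45','side',207.5,262.75,.045),('rA45','top',162,170.5,.045),('rB45','top',158.5,185.5,.045)]: print(nm,n,plane(n,u,v,z).round(4))
f=grab('side','s8.png'); g=grab('top','t8.png')
for n,f in(('side',f),('top',g)): np.savez(n+'8.npz',frame=f['frame'])
from crop import *
o=np.zeros((520,800,3),np.uint8)
o[:260,:500]=crop('top8',205,135,100,52,5,10); o[262:262+250,:430]=crop('side8',200,165,86,50,5,10)
o[:240,505:745]=crop('top8',140,155,40,40,6,10); o[262:512,500:725]=crop('side8',180,215,45,50,5,10)
cv2.imwrite('pics/c8.png',o)
go((.583,.238,.21,-.212))
E
```

```text
hk top [ 0.5768 -0.0813  0.046 ]
hk side [ 0.5763 -0.0764  0.046 ]
b0 top [ 0.6092 -0.0307  0.055 ]
b3 top [0.6092 0.0714 0.055 ]
b0 side [ 0.6098 -0.0268  0.055 ]
b3 side [0.6114 0.0763 0.055 ]
rA top [0.5832 0.236  0.135 ]
rA side [0.5821 0.239  0.135 ]
rB top [0.543  0.2451 0.135 ]
rB side [0.543  0.2473 0.135 ]
rA45 side [0.5823 0.2426 0.045 ]
rB45 side [0.5421 0.2514 0.045 ]
rA45 top [0.5832 0.2366 0.045 ]
rB45 top [0.5433 0.244  0.045 ]
at [0.5068 0.1633 0.1998] psi 0.009 tiltz [ 0.003  0.002 -1.   ] open 0.433 grip 0.0 F [-0.4 -0.  -1.2] t 18.6
x 76.9 y -74.0 z -9.8 twist 12.7 (twist alt -167.3)
```

View pics/c8.png

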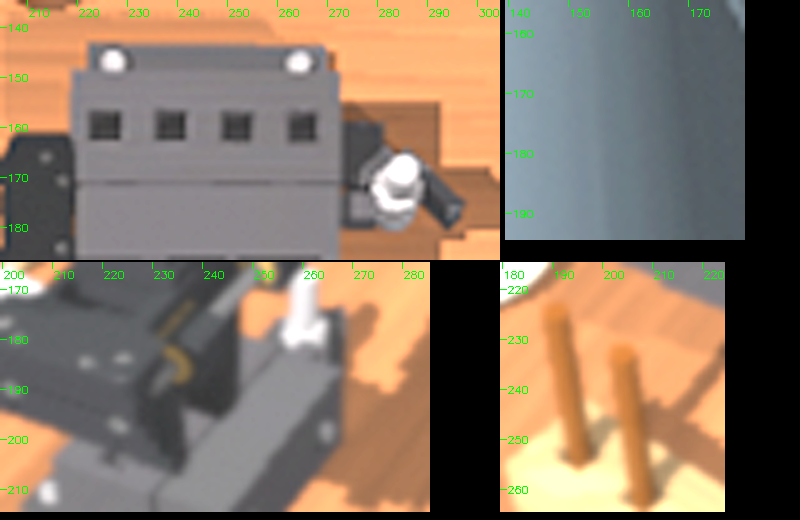

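Top view: the halves are shut face to face with a straight parting line at v≈171, the pin standing at (283,170), and the bores at (265,159.5) to (225.5,159.5). Now rod A.

>>> apply_moves([
  {"x": 40, "y": -37, "z": 0, "twist": 6, "hand": 0},
  {"x": 77, "y": -74, "z": 0, "twist": 12.5, "hand": 0},
  {"x": 77, "y": -74, "z": 0, "twist": 12.5, "hand": 0},
  {"x": 77, "y": -74, "z": 0, "twist": 12.5, "hand": 0},
  {"x": 77, "y": -74, "z": 0, "twist": 12.5, "hand": 0},
], newtons=15)

```text
clock: 19.15
position: [0.5823, 0.2323, 0.1979]
tcp_rot: [3.121, -0.337, -0.002]
ft_force: [-0.1, -0.1, 0.8]
opening: 0.501
grip_force: 0.0
```

```bash
python3 - <<'E'
from h import *
go((.5838,.238,.108,-.212))
E
```

```text
at [0.5823 0.2323 0.1979] psi -0.215 tiltz [-0.001 -0.002 -1.   ] open 0.501 grip 0.0 F [-0.1 -0.1  0.8] t 19.1
x 0.4 y -6.1 z 89.8 twist -0.2 (twist alt 179.8)
```

>>> apply_moves([
  {"x": 0, "y": -6, "z": 0, "twist": 0, "hand": 0},
  {"x": 0, "y": -6, "z": 0, "twist": 0, "hand": 0},
  {"x": 0, "y": -6, "z": 40, "twist": 0, "hand": 0},
  {"x": 0, "y": -6, "z": 75, "twist": 0, "hand": 0},
  {"x": 0, "y": -6, "z": 90, "twist": 0, "hand": 0},
  {"x": 0, "y": -6, "z": 90, "twist": 0, "hand": 0},
  {"x": 0, "y": -6, "z": 90, "twist": 0, "hand": -1},
  {"x": 0, "y": -6, "z": 90, "twist": 0, "hand": -1},
  {"x": 0, "y": -6, "z": 90, "twist": 0, "hand": -1},
  {"x": 0, "y": -6, "z": 90, "twist": 0, "hand": -1},
  {"x": 0, "y": -6, "z": 90, "twist": 0, "hand": -1},
  {"x": 0, "y": -6, "z": 90, "twist": 0, "hand": -1},
], newtons=15)

```text
clock: 20.35
position: [0.5845, 0.2408, 0.1095]
tcp_rot: [-3.123, 0.335, -0.002]
ft_force: [-1.2, -1.4, 5.7]
opening: 0.128
grip_force: 15.0
```

>>> apply_moves([
  {"x": 0, "y": 0, "z": -20, "twist": 0, "hand": -1},
  {"x": 0, "y": 0, "z": -60, "twist": 0, "hand": -1},
  {"x": 0, "y": 0, "z": -100, "twist": 0, "hand": -1},
  {"x": 0, "y": 0, "z": -100, "twist": 0, "hand": -1},
  {"x": 0, "y": 0, "z": -100, "twist": 0, "hand": -1},
], newtons=15)

```text
clock: 20.85
position: [0.5841, 0.2412, 0.2092]
tcp_rot: [-3.123, 0.334, -0.002]
ft_force: [-0.1, -1.2, -0.9]
opening: 0.129
grip_force: 15.0
```

```bash
cat >> h.py <<'E'
def rodaxis(vmin=0,vmax=400,box=None,save=None):
    f=viewer.grab_frame('side')['frame']; 
    if save: cv2.imwrite('pics/'+save,f[:,:,::-1])
    g=cv2.cvtColor(f,cv2.COLOR_RGB2HSV); p=arm.get_obs()['position']
    m=(g[:,:,0]<20)&(g[:,:,1]>150)&(g[:,:,2]>60)
    for z in (-.03,-.04,-.05,-.06,-.07,-.08,-.088):
        u,v=proj('side',p+[0,0,z])[0]; r=int(round(v)); c0=int(round(u))-9
        print('z%.3f pred u %.1f v %.1f'%(z,u,v), 'row',[tuple(int(t) for t in x) for x in f[r,c0+4:c0+15]][:11:1] if 0 else ''.join('#' if t else '.' for t in m[r,c0:c0+19]))
    return f
E
python3 - <<'E'
from h import *
f=rodaxis(save='s9.png')
go((.609,-.0305,.208,-.212))
cv2.imwrite('pics/c9.png',cv2.resize(f[130:300,150:300,::-1],None,fx=3,fy=3,interpolation=cv2.INTER_CUBIC))
E
```

```text
z-0.030 pred u 187.1 v 209.5 row .........###.......
z-0.040 pred u 187.7 v 213.2 row ........####.......
z-0.050 pred u 188.4 v 216.7 row ........#####......
z-0.060 pred u 189.0 v 220.2 row .......######......
z-0.070 pred u 189.6 v 223.6 row .....#######.......
z-0.080 pred u 190.2 v 227.0 row .....########......
z-0.088 pred u 190.7 v 229.7 row .....########......
at [0.5833 0.2409 0.2079] psi -0.213 tiltz [-0.001 -0.    -1.   ] open 0.129 grip 15.0 F [-0.2  0.5 -0.8] t 20.9
x 82.6 y 259.8 z -0.0 twist -0.1 (twist alt 179.9)
```

Rod A is held (opening ≈ 11–12 mm) and lines up with the tool axis in the side view to about 0.5 px. I carry it to bore 0.

>>> apply_moves([
  {"x": 10, "y": 32, "z": 0, "twist": 0, "hand": -1},
  {"x": 24, "y": 75, "z": 0, "twist": 0, "hand": -1},
  {"x": 38, "y": 118, "z": 0, "twist": 0, "hand": -1},
  {"x": 52, "y": 162, "z": 0, "twist": 0, "hand": -1},
  {"x": 66, "y": 206, "z": 0, "twist": 0, "hand": -1},
  {"x": 78, "y": 245, "z": 0, "twist": 0, "hand": -1},
  {"x": 82, "y": 260, "z": 0, "twist": 0, "hand": -1},
  {"x": 82, "y": 260, "z": 0, "twist": 0, "hand": -1},
  {"x": 82, "y": 260, "z": 30, "twist": 0, "hand": -1},
  {"x": 82, "y": 260, "z": 44, "twist": 0, "hand": -1},
  {"x": 82, "y": 260, "z": 44, "twist": 0, "hand": -1},
  {"x": 82, "y": 260, "z": 44, "twist": 0, "hand": -1},
])

```text
clock: 22.1
position: [0.6089, -0.0291, 0.1646]
tcp_rot: [-3.124, 0.332, 0.001]
ft_force: [0.8, -0.4, 0.0]
opening: 0.129
grip_force: 15.0
```

```bash
python3 - <<'E'
from h import *
f=rodaxis(); t=viewer.grab_frame('top')['frame']
a=cv2.resize(f[160:230,200:275,::-1],None,fx=6,fy=6,interpolation=cv2.INTER_CUBIC)
b=cv2.resize(t[130:200,225:295,::-1],None,fx=5,fy=5,interpolation=cv2.INTER_CUBIC)
o=np.zeros((420,800,3),np.uint8); o[:420,:450]=a; o[:350,450:800]=b; cv2.imwrite('pics/c10.png',o)
go((.609,-.0305,.150,-.212))
print(proj('side',[[.6093,-.0305,.055],[.6093,.0717,.055]]))
E
```

```text
z-0.030 pred u 241.6 v 157.4 row ..........##......#
z-0.040 pred u 241.7 v 160.5 row .......######..###.
z-0.050 pred u 241.9 v 163.6 row ......#######......
z-0.060 pred u 242.0 v 166.6 row ......#######......
z-0.070 pred u 242.2 v 169.7 row ......#######......
z-0.080 pred u 242.3 v 172.6 row ......#######......
z-0.088 pred u 242.4 v 175.0 row ........#####......
at [ 0.6097 -0.0299  0.1656] psi -0.213 tiltz [ 0.001  0.    -1.   ] open 0.127 grip 15.0 F [ 0.8  0.3 -0.5] t 22.2
x -0.5 y 0.8 z 15.6 twist -0.0 (twist alt 180.0)
[[242.89398592 181.21257553]
 [223.73456215 202.68869529]]
```

View pics/c10.png

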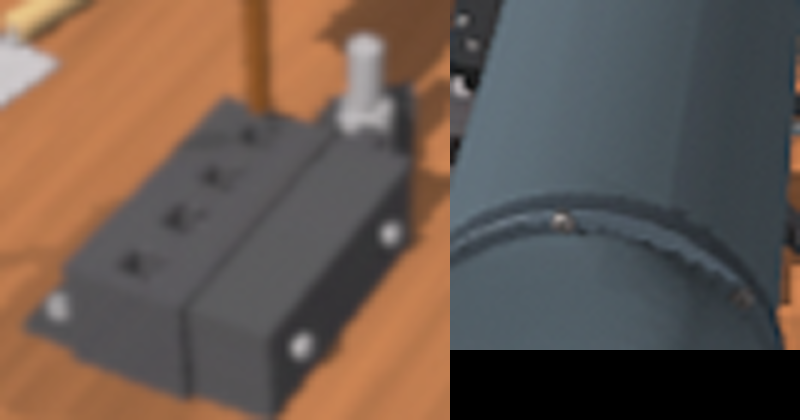

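Side view: the rod at u≈242.5 stands right over bore 0 (u≈242.2), and the mould is shut with the pin home. I lower it and watch the force.

>>> apply_moves([
  {"x": 0, "y": 0, "z": 6, "twist": 0, "hand": -1},
  {"x": 0, "y": 0, "z": 12, "twist": 0, "hand": -1},
  {"x": 0, "y": 0, "z": 18, "twist": 0, "hand": -1},
  {"x": 0, "y": 0, "z": 22, "twist": 0, "hand": -1},
  {"x": 0, "y": 0, "z": 22, "twist": 0, "hand": -1},
])

```text
clock: 22.7
position: [0.6085, -0.0306, 0.1419]
tcp_rot: [3.123, -0.335, -0.002]
ft_force: [0.2, 0.1, -0.8]
opening: 0.127
grip_force: 15.0
```

>>> apply_moves([
  {"x": 0, "y": 0, "z": 4, "twist": 0, "hand": -1},
  {"x": 0, "y": 0, "z": 8, "twist": 0, "hand": -1},
  {"x": 0, "y": 0, "z": 8, "twist": 0, "hand": -1},
])

```text
clock: 23.0
position: [0.6086, -0.0306, 0.1341]
tcp_rot: [3.124, -0.335, -0.001]
ft_force: [-1.3, -0.1, -1.4]
opening: 0.132
grip_force: 15.0
```

>>> apply_moves([
  {"x": 0, "y": 0, "z": 6, "twist": 0, "hand": -1},
  {"x": 0, "y": 0, "z": 12, "twist": 0, "hand": -1},
  {"x": 0, "y": 0, "z": 18, "twist": 0, "hand": -1},
  {"x": 0, "y": 0, "z": 23, "twist": 0, "hand": -1},
  {"x": 0, "y": 0, "z": 23, "twist": 0, "hand": -1},
])

```text
clock: 23.5
position: [0.6084, -0.0305, 0.1107]
tcp_rot: [3.124, -0.335, -0.002]
ft_force: [0.5, 0.1, -0.3]
opening: 0.134
grip_force: 15.0
```

>>> apply_moves([
  {"x": 0, "y": 0, "z": 1, "twist": 0, "hand": -1},
  {"x": 0, "y": 0, "z": 2, "twist": 0, "hand": -1},
  {"x": 0, "y": 0, "z": 2, "twist": 0, "hand": -1},
])

```text
clock: 23.8
position: [0.609, -0.0306, 0.1097]
tcp_rot: [3.124, -0.335, 0.0]
ft_force: [0.6, -0.0, -0.5]
opening: 0.129
grip_force: 15.0
```

>>> apply_moves([
  {"x": 0, "y": 0, "z": 0, "twist": 0, "hand": -0.3},
  {"x": 0, "y": 0, "z": 0, "twist": 0, "hand": -0.3},
  {"x": 0, "y": 0, "z": 0, "twist": 0, "hand": -0.3},
  {"x": 0, "y": 0, "z": -15, "twist": 0, "hand": -0.3},
  {"x": 0, "y": 0, "z": -55, "twist": 0, "hand": -0.3},
  {"x": 0, "y": 0, "z": -95, "twist": 0, "hand": -0.3},
  {"x": 0, "y": 0, "z": -95, "twist": 0, "hand": 0},
  {"x": 0, "y": 0, "z": -95, "twist": 0, "hand": 0},
])

```text
clock: 24.6
position: [0.6098, -0.0306, 0.2066]
tcp_rot: [-3.123, 0.335, -0.005]
ft_force: [-0.5, 0.6, 0.2]
opening: 0.495
grip_force: 0.0
```

```bash
python3 - <<'E'
from h import *
go((.5435,.2475,.205,-.212))
E
```

```text
at [ 0.6098 -0.0306  0.2066] psi -0.213 tiltz [ 0.003  0.    -1.   ] open 0.495 grip 0.0 F [-0.5  0.6  0.2] t 24.6
x -123.7 y -257.8 z 1.5 twist -0.1 (twist alt 179.9)
```

>>> apply_moves([
  {"x": -20, "y": -42, "z": 0, "twist": 0, "hand": 0},
  {"x": -41, "y": -85, "z": 0, "twist": 0, "hand": 0},
  {"x": -62, "y": -128, "z": 0, "twist": 0, "hand": 0},
  {"x": -83, "y": -172, "z": 0, "twist": 0, "hand": 0},
  {"x": -104, "y": -216, "z": 0, "twist": 0, "hand": 0},
  {"x": -122, "y": -254, "z": 0, "twist": 0, "hand": 0},
  {"x": -124, "y": -258, "z": 0, "twist": 0, "hand": 0},
  {"x": -124, "y": -258, "z": 0, "twist": 0, "hand": 0},
  {"x": -124, "y": -258, "z": 0, "twist": 0, "hand": 0},
])

```text
clock: 25.5
position: [0.5426, 0.2459, 0.2041]
tcp_rot: [3.122, -0.337, -0.001]
ft_force: [0.2, -0.9, -0.0]
opening: 0.504
grip_force: 0.0
```

```bash
python3 - <<'E'
from h import *
viewer.grab_frame('side')
go((.5435,.2475,.1095,-.212))
E
```

```text
at [0.5429 0.2455 0.2043] psi -0.216 tiltz [-0.    -0.002 -1.   ] open 0.499 grip 0.0 F [1.  0.3 0.6] t 25.6
x 0.2 y -2.3 z 94.8 twist -0.2 (twist alt 179.8)
```

>>> apply_moves([
  {"x": 0, "y": -2, "z": 40, "twist": 0, "hand": 0},
  {"x": 0, "y": -2, "z": 80, "twist": 0, "hand": 0},
  {"x": 0, "y": -2, "z": 95, "twist": 0, "hand": 0},
  {"x": 0, "y": -2, "z": 95, "twist": 0, "hand": 0},
  {"x": 0, "y": -2, "z": 95, "twist": 0, "hand": -1},
  {"x": 0, "y": -2, "z": 95, "twist": 0, "hand": -1},
  {"x": 0, "y": -2, "z": 95, "twist": 0, "hand": -1},
  {"x": 0, "y": -2, "z": 95, "twist": 0, "hand": -1},
  {"x": 0, "y": -2, "z": 95, "twist": 0, "hand": -1},
  {"x": 0, "y": -2, "z": 95, "twist": 0, "hand": -1},
], newtons=15)

```text
clock: 26.55
position: [0.5433, 0.2493, 0.1105]
tcp_rot: [3.123, -0.335, 0.001]
ft_force: [-1.2, -2.4, 5.5]
opening: 0.128
grip_force: 15.0
```

>>> apply_moves([
  {"x": 0, "y": 0, "z": -20, "twist": 0, "hand": -1},
  {"x": 0, "y": 0, "z": -60, "twist": 0, "hand": -1},
  {"x": 0, "y": 0, "z": -100, "twist": 0, "hand": -1},
  {"x": 0, "y": 0, "z": -100, "twist": 0, "hand": -1},
  {"x": 0, "y": 0, "z": -100, "twist": 0, "hand": -1},
], newtons=15)

```text
clock: 27.05
position: [0.5431, 0.2502, 0.2104]
tcp_rot: [-3.122, 0.334, -0.002]
ft_force: [-0.4, 1.0, -0.4]
opening: 0.125
grip_force: 15.0
```

```bash
python3 - <<'E'
from h import *
rodaxis()
go((.609,.0717,.208,-.212))
E
```

```text
z-0.030 pred u 201.2 v 218.0 row ..........##.......
z-0.040 pred u 201.8 v 221.7 row .....#######.......
z-0.050 pred u 202.3 v 225.3 row .....########......
z-0.060 pred u 202.8 v 228.8 row .....#######.......
z-0.070 pred u 203.3 v 232.3 row .....########....#.
z-0.080 pred u 203.8 v 235.7 row ....##########.....
z-0.088 pred u 204.2 v 238.3 row ..#..########......
at [0.5423 0.2499 0.2091] psi -0.213 tiltz [-0.001 -0.    -1.   ] open 0.133 grip 15.0 F [-0.2  0.1 -0.5] t 27.1
x 102.9 y 160.0 z 1.1 twist -0.1 (twist alt 179.9)
```

>>> apply_moves([
  {"x": 20, "y": 30, "z": 0, "twist": 0, "hand": -1},
  {"x": 45, "y": 70, "z": 0, "twist": 0, "hand": -1},
  {"x": 70, "y": 110, "z": 0, "twist": 0, "hand": -1},
  {"x": 92, "y": 145, "z": 0, "twist": 0, "hand": -1},
  {"x": 102, "y": 160, "z": 0, "twist": 0, "hand": -1},
  {"x": 102, "y": 160, "z": 0, "twist": 0, "hand": -1},
  {"x": 102, "y": 160, "z": 30, "twist": 0, "hand": -1},
  {"x": 102, "y": 160, "z": 44, "twist": 0, "hand": -1},
  {"x": 102, "y": 160, "z": 44, "twist": 0, "hand": -1},
  {"x": 102, "y": 160, "z": 44, "twist": 0, "hand": -1},
])

```text
clock: 28.1
position: [0.6082, 0.0728, 0.1654]
tcp_rot: [3.124, -0.333, -0.002]
ft_force: [0.9, 0.5, -0.3]
opening: 0.128
grip_force: 15.0
```

```bash
python3 - <<'E'
from h import *
f=rodaxis()
cv2.imwrite('pics/c11.png',cv2.resize(f[160:230,200:275,::-1],None,fx=8,fy=8,interpolation=cv2.INTER_CUBIC))
go((.608,.0717,.150,-.212))
E
```

```text
z-0.030 pred u 221.4 v 178.0 row ...........#...#...
z-0.040 pred u 221.7 v 181.2 row ......######.......
z-0.050 pred u 222.0 v 184.4 row ......######.......
z-0.060 pred u 222.3 v 187.5 row ..#.#.#####........
z-0.070 pred u 222.6 v 190.6 row #.....####.........
z-0.080 pred u 222.8 v 193.7 row ........###........
z-0.088 pred u 223.1 v 196.1 row ........###........
at [0.6089 0.0726 0.1662] psi -0.212 tiltz [ 0.  0. -1.] open 0.129 grip 15.0 F [-0.4  0.1 -0.3] t 28.1
x -0.7 y 1.1 z 16.2 twist -0.0 (twist alt 180.0)
```

>>> apply_moves([
  {"x": -1, "y": 1, "z": 6, "twist": 0, "hand": -1},
  {"x": -1, "y": 1, "z": 12, "twist": 0, "hand": -1},
  {"x": -1, "y": 1, "z": 18, "twist": 0, "hand": -1},
  {"x": -1, "y": 1, "z": 22, "twist": 0, "hand": -1},
  {"x": -1, "y": 1, "z": 22, "twist": 0, "hand": -1},
])

```text
clock: 28.65
position: [0.6071, 0.0712, 0.1429]
tcp_rot: [3.124, -0.334, -0.002]
ft_force: [0.1, 0.2, -0.5]
opening: 0.131
grip_force: 15.0
```

>>> apply_moves([
  {"x": 0, "y": 0, "z": 4, "twist": 0, "hand": -1},
  {"x": 0, "y": 0, "z": 8, "twist": 0, "hand": -1},
  {"x": 0, "y": 0, "z": 8, "twist": 0, "hand": -1},
])

```text
clock: 28.95
position: [0.6073, 0.0712, 0.1352]
tcp_rot: [3.124, -0.335, -0.001]
ft_force: [-0.6, 1.9, -1.2]
opening: 0.131
grip_force: 15.0
```

>>> apply_moves([
  {"x": 0, "y": 0, "z": 6, "twist": 0, "hand": -1},
  {"x": 0, "y": 0, "z": 12, "twist": 0, "hand": -1},
  {"x": 0, "y": 0, "z": 18, "twist": 0, "hand": -1},
  {"x": 0, "y": 0, "z": 23, "twist": 0, "hand": -1},
  {"x": 0, "y": 0, "z": 24, "twist": 0, "hand": -1},
  {"x": 0, "y": 0, "z": 25, "twist": 0, "hand": -1},
])

```text
clock: 29.55
position: [0.6074, 0.0711, 0.1106]
tcp_rot: [-3.124, 0.335, 0.001]
ft_force: [-0.6, 1.7, 6.4]
opening: 0.133
grip_force: 15.0
```

>>> apply_moves([
  {"x": 0, "y": 0, "z": 0, "twist": 0, "hand": -0.3},
  {"x": 0, "y": 0, "z": 0, "twist": 0, "hand": -0.3},
  {"x": 0, "y": 0, "z": 0, "twist": 0, "hand": -0.3},
  {"x": 0, "y": 0, "z": -15, "twist": 0, "hand": -0.3},
  {"x": 0, "y": 0, "z": -55, "twist": 0, "hand": -0.3},
  {"x": 0, "y": 0, "z": -105, "twist": 0, "hand": -0.3},
  {"x": -45, "y": -20, "z": -110, "twist": 0, "hand": -0.3},
  {"x": -60, "y": -60, "z": -110, "twist": 0, "hand": -0.3},
  {"x": -60, "y": -110, "z": -110, "twist": 0, "hand": -0.3},
  {"x": -60, "y": -160, "z": -110, "twist": 0, "hand": -0.3},
  {"x": -60, "y": -200, "z": -110, "twist": 0, "hand": -0.3},
  {"x": -60, "y": -200, "z": -110, "twist": 0, "hand": -0.3},
])

```text
clock: 30.75
position: [0.5904, 0.2872, 0.2216]
tcp_rot: [-3.121, 0.32, -0.001]
ft_force: [-1.1, -0.8, -0.4]
opening: 0.35
grip_force: 0.0
```

```bash
python3 - <<'E'
from h import *
f=viewer.grab_frame('side')['frame'];t=viewer.grab_frame('top')['frame']
a=cv2.resize(f[150:230,195:275,::-1],None,fx=5,fy=5,interpolation=cv2.INTER_CUBIC)
b=cv2.resize(t[130:200,205:300,::-1],None,fx=4,fy=4,interpolation=cv2.INTER_CUBIC)
o=np.zeros((400,790,3),np.uint8); o[:400,:400]=a; o[:280,405:785]=b; cv2.imwrite('pics/c12.png',o)
go()
print(proj('side',[[.609,-.0305,.135],[.609,.0717,.135]]),proj('top',[[.609,-.0305,.135],[.609,.0717,.135]]))
E
```

```text
at [0.5911 0.2798 0.2213] psi -0.212 tiltz [ 0. -0. -1.] open 0.355 grip 0.0 F [ 0.  -0.3  0.1] t 30.9
[[241.89659815 157.33371504]
 [221.57972971 178.14935627]] [[265.92043304 150.89740906]
 [223.64652339 150.91230283]]
```

View pics/c12.png

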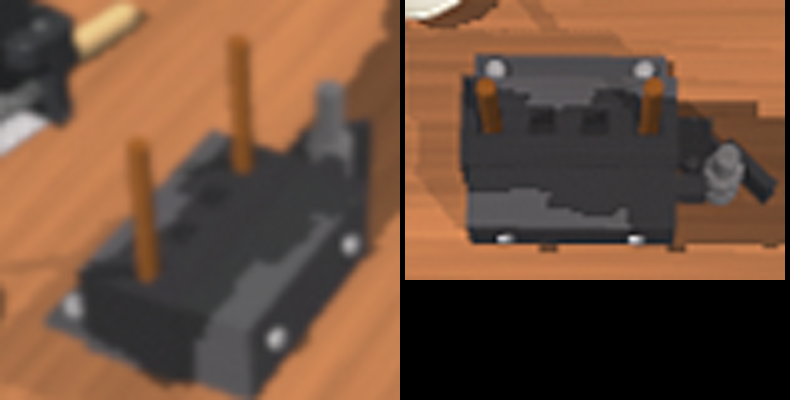

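Both rods stand in the end bores: their tops at side (241.9,157.5) and (222.1,178.5) match the predictions. The mould is shut and pinned and the arm is clear, so I hand it in.

```bash
python3 -c "
from plant import arm
print(arm.sign_off())"
```

```text
the job is handed in; nothing more can be done
None
```

I handed the job in at about 31 s of robot time: the loose half is seated, pinned and shut, both rods in the rack stand right down in the end bores, and the beaker was never approached; no verdict came back.

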